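# Line up the board stage and wedge its tilt plate off the rests

### The arm

A 6-joint arm with a two-finger parallel gripper is mounted at the origin on the work surface; the furniture and walls round the work are solid. World frame = base frame: x ahead of the robot, y to its left, z up, the work surface at z = 0. Lengths are in m, angles in rad, forces in N, time in s.
With the tool pointing down it reaches from about 0.25 to 0.725 m from the base axis. Payload 9.7 kg.
Tool frame: the origin (TCP) lies midway between the tips of the shut fingers; the grasp point (between the pads) lies behind it (robot.grip_depth is the z of the grasp point in the tool frame, in m); z points along the fingers, y is the line along which they close (so a half turn about z gives the same grasp; the last joint's range is limited). The gripper opens to 85 mm and grips with 20 to 120 N. Pads are 22 mm wide; open, the fingers measure 114 mm over their backs; the gripper's body (76 mm by 85 mm) begins 54 mm behind the grasp point. The pads swing forward as they close: fully open they stand 13 mm farther back than shut.
Start: joints at [-1.218, 0.087, 0.176, 1.66, 0, 1.571], TCP at [0.19, -0.516, 0.231] pointing down, gripper open.
Joint ranges: [-3.13, 3.13], [-0.85, 1.81], [-1.15, 1.24], [-2.2, 2.28], [-1.44, 1.52], [-3.14, 3.14]. Speed limits (rad/s): [2.22, 2.22, 2.57, 3.14, 3.14, 3.14].

### API

Orientations are given as a rotation vector (axis times angle).
In Python, from station import read_state, cams, robot gives the robot as it stands.
- The arm moves only by the tool send_rows, never from a script. Its argument "steps" is a list of rows, each a list of 7 numbers: the turn, a rotation vector about the world's x, y, z in rad, then the shift along the world's x, y, z in mm, then the closure, from 0 (fully open) to 1 (shut). A call has 1 to 20 rows; each row is the pose to reach, as a shift and turn from the pose commanded when the call began; what a row does not reach only later rows make up. A row lasts 1/10 s, in which the tool goes at most 50 mm and 8.59 degrees, less where a joint would pass 70% of its speed; a pose out of reach is approached as far as the arm can. A call with a gripper value outside its range is refused whole. The fingers move at their own pace and stop on an object; "force" is the grip in N (left out, the last holds). Time passes only in rows, so rows that repeat a pose let the fingers close. It gives the time, the measured TCP pose, the force, the opening and the grip force at its end, in the units of the state.
- read_state(): the state, without advancing time (a new reading comes with each control period).
- cams.get_image(name): name is "side" or "top" or "wrist"; returns a dict with "image" (480x640x3 uint8, red, green, blue), "intrinsics" (3x3 intrinsics, pixels), "camera_from_world" (4x4, takes a point from world to camera coordinates). Camera axes: x right, y up, looking along -z (the intrinsics and any distortion apply to the point x, -y, -z); pixel columns grow to the right and rows downward; lengths in m; the calibration is good to about 2 mm. The wrist camera is an equidistant fisheye: a pixel r from the principal point sees the ray r / f radians off the axis. A picture is of the moment at which its call begins. There is no depth.
- robot.close_job(): hands the job in; it is judged then, once.
The state is a dict: "time": time; "q": joint angles; "qvel": joint speeds; "tau": joint torques, N m; "tool_pos": TCP position; "tcp_rot": TCP orientation; "ft_force": force on the tool from outside, world axes, zero at the start; "moment": the same for the moment, N m; "opening": finger opening in m; "grip_force": force on a finger pad.
Only numpy, scipy, OpenCV 4.12 (cv2) and the standard library are available. Lean on these libraries where they do the work, as an engineer would, in place of code of your own. Each camera call takes 0.05 s, during which the arm holds its last target. There are 200 camera calls.

### The job

Turn the knob of the board stage until the pointer on the carriage lines up with the long mark on the base, and let the knob go. Then pick up the metal wedge, set it flat on the base in front of the tilt plate and push it, thin end first, under the middle of the plate's front edge until that edge has just lifted off its two rests, by about 4 mm: the line scribed across the wedge is then right at the edge. Finish still gripping the wedge in place with the plate resting on it and the pointer still on the mark; lift the plate with nothing but the wedge and leave the other things on the bench where they are.

Things in the scene. Friction and masses are not known exactly. Their poses are not given: they have to be found in the camera images.
- stage: fixed metal board stage; origin on the desk. Base plate x -120 to +100, y -85 to +155 mm from it, top at z 8 mm. The wedge is pushed along its +x, over the clear apron x -120 to -45 mm. Grey gear housing 46x44 mm at x -10, y +125 mm, top at z 34 mm, knob on it. The carriage, a U frame 18 mm high open to the front, bears the plate; its rests are two front lugs, 82 mm apart, and the wedge goes between them
- knob (a joint): black knob on the left of the stage, rad about the vertical, positive anticlockwise from above, range -2 to 2; friction about 0.05 N m. It drives the carriage sideways, 12 mm to the stage's +y per rad; both stay where they are left. It starts 0.7 to 1.5 rad clockwise of the right setting
- knob_grip (a point): centre of the knob's upright grip bar, on the knob's axis, 58 mm above the desk and 9 mm below the bar's top. The bar is 36 mm long along this point's x, 12 mm thick along its y and 24 mm high; below it is a disc of 38 mm diameter whose top is 15 mm under this point
- pointer (a point): tip of the slim steel pointer on the right front of the carriage, 10 mm above the desk. It points to the stage's -x and moves with the carriage along the stage's y
- mark (a point): end, nearest the pointer, of the long dark line (34 x 2 mm, along the stage's x) engraved on the front right of the base, at z 8 mm; the short thin ticks beside it are 5 mm apart. Axes as the stage's. Aligned means the pointer has y = 0 in these axes
- plate_edge (a point): middle of the lower front edge of the aluminium tilt plate (130 x 96 x 6 mm, along the stage's x, y, z; a dark circuit board on it, top about 35 mm above the desk). Hinged at its back, 128 mm behind this edge. At rest the edge is 10 mm above the base, 18 mm above the desk. Moves with the carriage; x points to the hinge
- plate (a joint): tilt of the plate in rad, 0 on its rests, positive as the front edge rises: 1 mm of lift is 0.0078 rad, 4 mm is 0.031. Plate and board weigh about 0.45 kg, about 2 N at the edge
- wedge: loose steel wedge 110 x 30 mm, 0.27 kg; starts on the desk left of the stage. Origin mid-underside, x to the thin nose at +55. Taper 2 mm thick at the nose, rising 1:5 to 18 mm at x -25; then an upright block to grip, 30x30x50 mm high, centred at x -40. Scribed line at x -5 (14 mm thick). On the base it meets the plate's edge when the nose is 40 mm past it, then lifts 1 mm per 5 mm of push
- flux_jar: bystander, white-capped jar, 40x40x52 mm, loose on the desk, origin under its middle; leave it where it is
- tip_cleaner: bystander, tin of copper wool, 42x42x48 mm, loose on the desk, origin under its middle; leave it where it is
- component_tester: bystander, black hand-held tester, 52x68x20 mm, loose on the desk, origin under its middle; leave it where it is
- power_bank: bystander, flat grey power bank, 50x102x16 mm, loose on the desk, origin under its middle; leave it where it is
- solder_spool: bystander, reel of solder on end, 37x37x62 mm, loose on the desk, origin under its middle; leave it where it is
- transformer: bystander, small potted transformer block, 26x26x31 mm, loose on the desk, origin under its middle; leave it where it is

How it is judged:
By the outcome, as a careful person would: the job done as asked, in the order asked, and still so for the second after the job is handed in, while the arm keeps its last pose, push and grip.
It also fails if it takes over 64 s, if anything falls off the work surface, if the arm or the gripper's body presses on something with over 40 N, if the wrist force passes 120 N, or if a joint passes its speed limit or range.

## Working session

There is one attempt and no reset: what is moved stays moved. The work goes in short steps, Python scripts to look and compute and a tool call to move; the robot and the scene stay as the last step left them, time stands still between calls to the robot, and variables do not carry over. Pictures are saved under pics/ and viewed, at most 10 in all, crops included, and the job is handed in when it is done.

Besides the shell and the picture viewer there is one more tool, called after "Request:" in YAML: its name, and indented under it one key for each argument. send_rows: Moves the arm, as the interface text tells. Its arguments: {"type":"object","properties":{"steps":{"type":"array"},"force":{"type":"number"}},"required":["steps"]}

```bash
ls; mkdir -p pics; cat > h.py <<'E'
import numpy as np, cv2
from station import read_state, cams, robot
def shot(n,f=None):
    d=cams.get_image(n)
    if f: cv2.imwrite('pics/'+f,d['image'][:,:,::-1])
    return d
def ray(d,u,v,fish=False):
    K=np.array(d['intrinsics']);T=np.array(d['camera_from_world'])
    x=(u-K[0,2])/K[0,0];y=(v-K[1,2])/K[1,1]
    if fish:
        r=np.hypot(x,y);s=np.sin(r)/r if r>1e-9 else 1
        c=np.array([x*s,-y*s,-np.cos(r)])
    else: c=np.array([x,-y,-1.])
    R=T[:3,:3];return -R.T@T[:3,3],R.T@c
def atz(d,u,v,z,fish=False):
    o,r=ray(d,u,v,fish);return o+r*(z-o[2])/r[2]
def proj(d,p,fish=False):
    K=np.array(d['intrinsics']);T=np.array(d['camera_from_world'])
    c=T[:3,:3]@np.array(p)+T[:3,3];x,y,z=c[0],-c[1],-c[2]
    if fish:
        r=np.hypot(x,y);t=np.arctan2(r,z);x,y=x/r*t,y/r*t
    else: x,y=x/z,y/z
    return K[0,0]*x+K[0,2],K[1,1]*y+K[1,2]
E
python3 - <<'E'
from h import *
import pickle
for n in('top','side'):
    d=shot(n,n+'0.png');pickle.dump(d,open(n+'0.pkl','wb'));print(n,d['intrinsics'],d['camera_from_world'],[k for k in d])
s=read_state();print(s, robot.grip_depth,[a for a in dir(robot) if a[0]!='_'])
E
```

```text
pics
top [[468.40116873   0.         315.27744153]
 [  0.         468.40116873 240.42098665]
 [  0.           0.           1.        ]] [[-0.00645552 -0.99985922  0.01548791  0.03561907]
 [ 0.99668915 -0.00517817  0.08114135 -0.55565468]
 [-0.08104973  0.01596045  0.99658226 -1.01143392]
 [ 0.          0.          0.          1.        ]] ['image', 'intrinsics', 'camera_from_world']
side [[497.68499558   0.         330.34031048]
 [  0.         497.68499558 222.0488265 ]
 [  0.           0.           1.        ]] [[-0.74599036  0.66566241 -0.01979724  0.36934558]
 [-0.49878882 -0.53878833  0.67890856  0.26070549]
 [ 0.44125739  0.51633389  0.73395588 -1.18447274]
 [ 0.          0.          0.          1.        ]] ['image', 'intrinsics', 'camera_from_world']
{'time': 0.1, 'q': array([-1.21801543e+00,  8.74189555e-02,  1.75209410e-01,  1.65981475e+00,
        9.94043637e-06,  1.57082086e+00]), 'qvel': array([ 0.00029955, -0.00075398,  0.0022533 ,  0.00038641,  0.00096781,
        0.00154256]), 'tau': array([ 1.68217484e-03, -5.21562374e+01,  4.65652549e+01,  1.59665267e-02,
        4.76331763e-05, -8.06481751e-06]), 'tool_pos': array([ 0.18995912, -0.51592829,  0.23064431]), 'tcp_rot': array([-3.09166100e+00, -5.51027444e-01,  3.23001897e-04]), 'ft_force': array([ 0.0007689 ,  0.57108987, -0.08546119]), 'moment': array([-0.03172295,  0.01449979,  0.04082822]), 'grip_force': 0.0, 'opening': 0.08530248491252183} -0.0187 ['IKError', 'close_job', 'grip_depth']
```

View pics/top0.png

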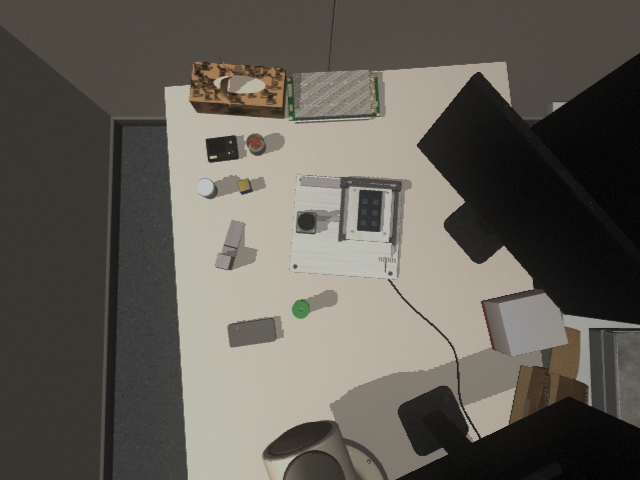

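View pics/side0.png

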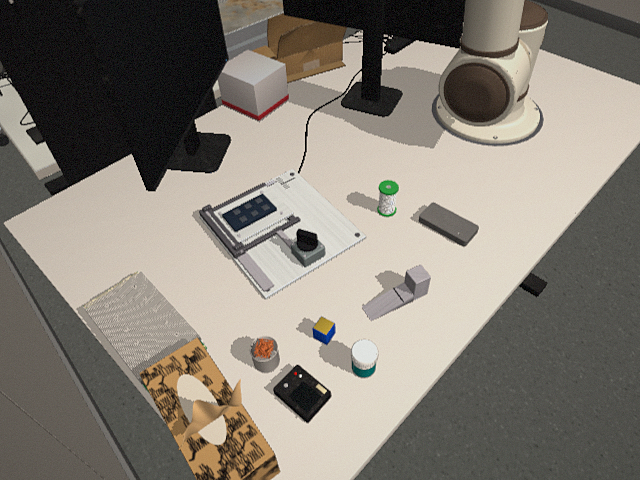

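The top view shows the stage with corners near (297,175), (403,180), (398,278) and (290,272). The knob is at (307,222), the wedge at (230,246) with its nose up and its block at (225,262), and the mark at about (387,262). I'll enlarge this region.

```bash
python3 - <<'E'
from h import *
im=cv2.imread('pics/top0.png')[165:285,205:410]
cv2.imwrite('pics/c1.png',cv2.resize(im,None,fx=3.9,fy=3.9,interpolation=cv2.INTER_CUBIC))
E
```

```text
(no output)
```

View pics/c1.png

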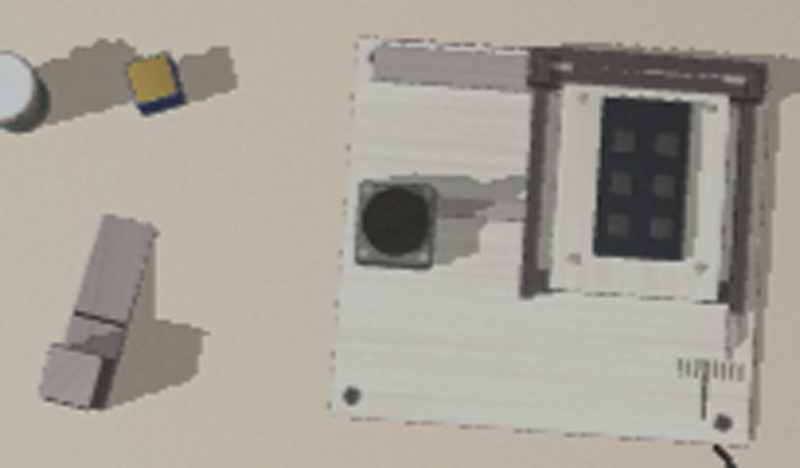

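The crop shows base corners TL (360,38), BL (332,412) and BR (752,440). The knob is at (397,220), and the pointer at (737,345) sits right of the mark at (704,375-420). The wedge nose runs (107,214)-(157,232), its block top (40..112, 343..408).

```bash
python3 - <<'E'
from h import *
import pickle
d=pickle.load(open('top0.pkl','rb'))
f=lambda u,v,z:(1e3*atz(d,205+(u+.5)/3.9-.5,165+(v+.5)/3.9-.5,z)[:2]).round(1)
for n,a in dict(TL=(360,38,.008),BL=(332,412,.008),BR=(752,440,.008),knob=(397,220,.067),ptr=(735,355,.01),mk0=(704,362,.008),mk1=(704,419,.008),
 n1=(107,214,.002),n2=(157,232,.002),s1=(75,313,.014),s2=(125,326,.014),b1=(55,343,.05),b2=(114,360,.05),b3=(100,408,.05),b4=(40,396,.05),pe1=(550,290,.024),pe2=(720,302,.024)).items(): print(n,f(*a))
E
```

```text
TL [707.1  72.7]
BL [490.7  89.4]
BR [ 473.2 -150.5]
knob [593.5  51.6]
ptr [ 521.8 -141.4]
mk0 [ 518.  -123.8]
mk1 [ 485.4 -123.2]
n1 [605.8 219.2]
n2 [595.2 190.3]
s1 [547.7 234.9]
s2 [540.1 206.5]
b1 [528.6 239.3]
b2 [519.1 207. ]
b3 [492.9 214.4]
b4 [499.7 247.1]
pe1 [558.5 -34.6]
pe2 [ 551.2 -130.9]
```

```bash
python3 - <<'E'
from h import *
import pickle
d=pickle.load(open('top0.pkl','rb'));s=pickle.load(open('side0.pkl','rb'))
for p in [(.19,-.516,.231),(0,0,0)]: print(p,np.round(proj(d,p)),np.round(proj(s,p)))
for q in [(432,420),(475,232),(460,440)]: print('top',q,atz(d,*q,0.01).round(3))
for q in [(372,98),(380,80),(200,150),(150,188),(225,85)]: print('side',q,atz(s,*q,0.01).round(3))
print('cams',ray(d,0,0)[0],ray(s,0,0)[0])
w=shot('wrist','w0.png')
E
```

```text
(0.19, -0.516, 0.231) [638. 441.] [280. -28.]
(0, 0, 0) [332. 498.] [486. 113.]
top (432, 420) [ 0.164 -0.219  0.01 ]
top (475, 232) [ 0.574 -0.327  0.01 ]
top (460, 440) [ 0.121 -0.279  0.01 ]
side (372, 98) [ 0.164 -0.218  0.01 ]
side (380, 80) [ 0.091 -0.262  0.01 ]
side (200, 150) [ 0.58  -0.335  0.01 ]
side (150, 188) [ 0.72  -0.299  0.01 ]
side (225, 85) [ 0.394 -0.517  0.01 ]
cams [0.47206849 0.04887971 1.05251201] [0.92822258 0.50618902 0.69966756]
```

View pics/w0.png

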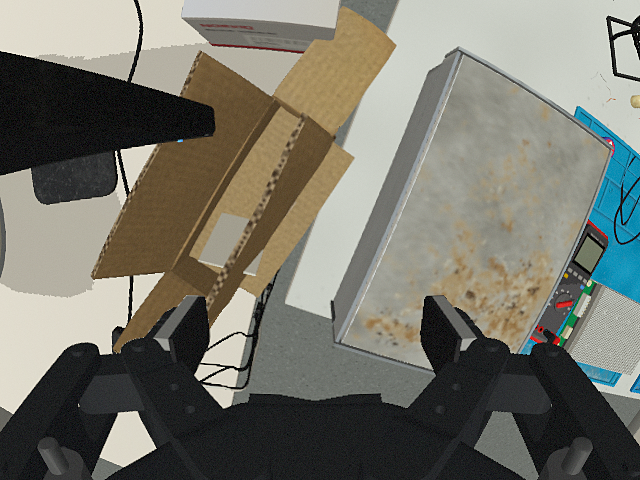

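The wrist view shows the tip of the near monitor at (213,105-135), with the screen extending left. It stands between the start pose and the work. I'll triangulate the corners of both monitors before moving.

```bash
python3 - <<'E'
from h import *
import pickle
d=pickle.load(open('top0.pkl','rb'));s=pickle.load(open('side0.pkl','rb'))
w=shot('wrist')
def tri(*rs):
    A=sum(np.eye(3)-np.outer(r,r)/(r@r) for o,r in rs);b=sum((np.eye(3)-np.outer(r,r)/(r@r))@o for o,r in rs)
    p=np.linalg.solve(A,b);return p.round(3),[round(float(np.linalg.norm(np.cross(p-o,r))/np.linalg.norm(r)),3) for o,r in rs]
print('wcam',ray(w,320,240,True), w['intrinsics'])
for wp in((213,105),(215,135)): print('A',tri(ray(d,570,398),ray(w,*wp,True)))
print('A foot side left end ray at y,z:')
print('B',tri(ray(d,418,145),ray(s,150,188)))
print('B top',tri(ray(d,480,73),ray(s,2,50)))
o,r=ray(s,462,48);o2,r2=ray(d,400,480)
print('A other',tri((o,r),(o2,r2)))
print('Bother side (228,75)',[ (o+t*r).round(3) for o,r in [ray(s,228,75)] for t in (.6,.8,1,1.2,1.4)])
t=cv2.imread('pics/top0.png')[60:480,380:640];q=cv2.imread('pics/side0.png')[0:200]
c=np.zeros((600,800,3),np.uint8);a=cv2.resize(t,(260*600//420,600));c[:,:a.shape[1]]=np.clip(a.astype(int)*3,0,255)
b=cv2.resize(q,(428,134));q2=cv2.resize(cv2.imread('pics/side0.png')[0:130,200:520],(428,174));c[0:134,372:]=np.clip(b.astype(int)*3,0,255);c[150:324,372:]=np.clip(q2.astype(int)*3,0,255);cv2.imwrite('pics/c2.png',c)
E
```

```text
wcam (array([ 0.25209502, -0.49233269,  0.37182237]), array([-0.23918816, -0.1027567 , -0.96552063])) [[371.64829954   0.         314.6354912 ]
 [  0.         371.64829954 241.24563983]
 [  0.           0.           1.        ]]
A (array([ 0.252, -0.433,  0.176]), [0.002, 0.002])
A (array([ 0.242, -0.439,  0.164]), [0.004, 0.004])
A foot side left end ray at y,z:
B (array([ 0.748, -0.181,  0.109]), [0.003, 0.003])
B top (array([ 0.82 , -0.232,  0.364]), [0.035, 0.035])
A other (array([ 0.078, -0.09 ,  0.159]), [0.037, 0.037])
Bother side (228,75) [array([0.667, 0.019, 0.382]), array([ 0.58 , -0.144,  0.276]), array([ 0.493, -0.306,  0.17 ]), array([ 0.406, -0.469,  0.065]), array([ 0.319, -0.631, -0.041])]
```

View pics/c2.png

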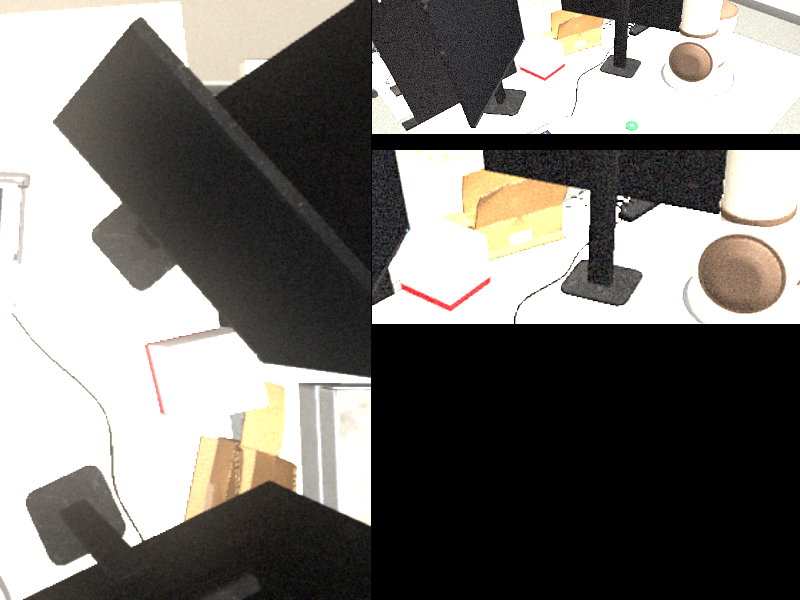

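The crop shows the near monitor's screen standing almost radially from the robot at azimuth -60°. Its bottom edge is at z≈0.17, it ends at radius 0.5, and it rises above the wrist camera. I'll go straight up first and then look.

Request:
send_rows:
  steps:
    - [0, 0, 0, 0, 0, 40, 0]
    - [0, 0, 0, 0, 0, 80, 0]
    - [0, 0, 0, 0, 0, 120, 0]
    - [0, 0, 0, 0, 0, 160, 0]
    - [0, 0, 0, 0, 0, 200, 0]
    - [0, 0, 0, 0, 0, 240, 0]
    - [0, 0, 0, 0, 0, 280, 0]
    - [0, 0, 0, 0, 0, 320, 0]
    - [0, 0, 0, 0, 0, 320, 0]
    - [0, 0, 0, 0, 0, 320, 0]

```text
time: 1.2
tool_pos: [0.1926, -0.523, 0.5033]
tcp_rot: [3.015, 0.537, 0.021]
ft_force: [0.3, -0.3, 1.3]
opening: 0.0854
grip_force: 0.0
```

```bash
python3 - <<'E'
from h import *
w=shot('wrist','w1.png');s=read_state();print(s['tool_pos'],s['tcp_rot'],s['q'],s['ft_force'],ray(w,320,240,True))
E
```

```text
[ 0.19240137 -0.52257266  0.50413284] [3.01394531 0.5372006  0.02187008] [-1.21802120e+00  4.47090822e-01  1.23493101e+00  2.27730382e+00
  7.73446539e-06  1.57079968e+00] [ 0.66071922  0.07772834 -0.06799399] (array([ 0.25070343, -0.48855318,  0.64394645]), array([-0.2122432 , -0.17593835, -0.96124842]))
```

View pics/w1.png

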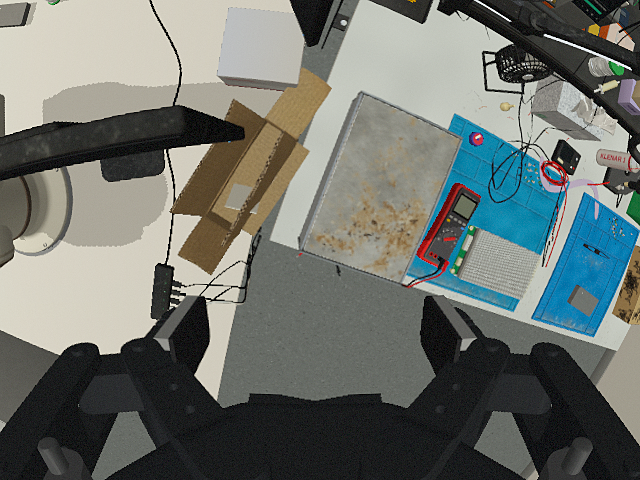

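The screen top is now visible from above, with its end corner at about (182,108) on top and (243,130) at the bottom. I'll work out the top's height.

```bash
python3 - <<'E'
from h import *
w=shot('wrist')
for p in((182,107),(188,142),(0,140),(0,175)):
    o,r=ray(w,*p,True)
    for z in(.35,.4,.45,.5): print(p,z,atz(w,*p,z,True).round(3))
for p in((243,130),):print(atz(w,*p,.17,True))
E
```

```text
(182, 107) 0.35 [ 0.252 -0.401  0.35 ]
(182, 107) 0.4 [ 0.252 -0.415  0.4  ]
(182, 107) 0.45 [ 0.252 -0.43   0.45 ]
(182, 107) 0.5 [ 0.251 -0.445  0.5  ]
(188, 142) 0.35 [ 0.227 -0.415  0.35 ]
(188, 142) 0.4 [ 0.231 -0.427  0.4  ]
(188, 142) 0.45 [ 0.235 -0.44   0.45 ]
(188, 142) 0.5 [ 0.239 -0.452  0.5  ]
(0, 140) 0.35 [ 0.179 -0.22   0.35 ]
(0, 140) 0.4 [ 0.191 -0.265  0.4  ]
(0, 140) 0.45 [ 0.203 -0.311  0.45 ]
(0, 140) 0.5 [ 0.216 -0.356  0.5  ]
(0, 175) 0.35 [ 0.147 -0.228  0.35 ]
(0, 175) 0.4 [ 0.164 -0.272  0.4  ]
(0, 175) 0.45 [ 0.182 -0.316  0.45 ]
(0, 175) 0.5 [ 0.199 -0.36   0.5  ]
[ 0.24878625 -0.43356463  0.17      ]
```

Request:
send_rows:
  steps:
    - [0, 0, 0, 0, 0, -40, 0]
    - [0, 0, 0, 0, 0, -80, 0]
    - [0, 0, 0, 0, 0, -120, 0]
    - [0, 0, 0, 0, 0, -120, 0]

```text
time: 1.7
tool_pos: [0.1926, -0.523, 0.3815]
tcp_rot: [3.015, 0.537, 0.022]
ft_force: [0.1, -0.7, 0.2]
opening: 0.0853
grip_force: 0.0
```

```bash
cat > st.py <<'E'
from h import *
import json
s=read_state();d={k:np.round(s[k],5).tolist() for k in('q','tool_pos','tcp_rot','tau','ft_force')};print(d)
open('log.jsonl','a').write(json.dumps(d)+'\n')
E
python3 st.py
```

```text
{'q': [-1.21801, 0.13884, 0.53468, 1.88646, 0.0, 1.57077], 'tool_pos': [0.19255, -0.52297, 0.38148], 'tcp_rot': [3.01506, 0.53746, 0.02156], 'tau': [0.00013, -47.91555, 49.66581, 1.85242, 8e-05, 0.0], 'ft_force': [0.08481, -0.66265, 0.15609]}
```

Request:
send_rows:
  steps:
    - [0.1, 0.04, 0, 0, 0, 0, 0]
    - [0.2, 0.08, 0, 0, 0, 0, 0]
    - [0.3, 0.11, 0, 0, 0, 0, 0]
    - [0.3, 0.11, 0, 0, 0, 0, 0]

```text
time: 2.1
tool_pos: [0.193, -0.5242, 0.3699]
tcp_rot: [-2.861, -0.51, 0.06]
ft_force: [0.3, 0.7, -1.5]
opening: 0.0855
grip_force: 0.0
```

```bash
python3 st.py
```

```text
{'q': [-1.21832, 0.52896, 0.99274, 2.27263, 0.00048, 1.57052], 'tool_pos': [0.19297, -0.52422, 0.36985], 'tcp_rot': [-2.86145, -0.5099, 0.06021], 'tau': [-0.01578, -77.7668, 45.29708, 3.03404, 0.06271, -0.03514], 'ft_force': [0.28819, 0.72318, -1.5327]}
```

Request:
send_rows:
  steps:
    - [-0.1, -0.04, 0, 0, 0, 0, 0]
    - [-0.2, -0.08, 0, 0, 0, 0, 0]
    - [-0.3, -0.11, 0, 0, 0, 0, 0]
    - [-0.4, -0.15, 0, 0, 0, 0, 0]
    - [-0.5, -0.18, 0, 0, 0, 0, 0]
    - [-0.6, -0.22, 0, 0, 0, 0, 0]
    - [-0.6, -0.22, 0, 0, 0, 0, 0]

```text
time: 2.8
tool_pos: [0.1899, -0.5157, 0.3764]
tcp_rot: [2.694, 0.48, 0.099]
ft_force: [0.1, -0.3, 0.6]
opening: 0.0855
grip_force: 0.0
```

```bash
python3 st.py; cat > fk.py <<'E'
from h import *
import json
from scipy.optimize import least_squares
from scipy.spatial.transform import Rotation as Ro
D=[json.loads(l) for l in open('log.jsonl')]
D+=[dict(q=[-1.218,.0874,.1752,1.6598],tool_pos=[.18996,-.51593,.23064]),dict(q=[-1.218,.44709,1.23493,2.2773],tool_pos=[.19240,-.52257,.50413])]
def fk(p,q):
    h,L1,a,b,Lt=p
    f=q[2]-q[1];t=q[3]-f
    e=np.array([L1*np.sin(q[1]),h+L1*np.cos(q[1])])
    w=e+[a*np.cos(f)-b*np.sin(f),a*np.sin(f)+b*np.cos(f)]
    return e,w,w+Lt*np.array([np.cos(t),-np.sin(t)])
def res(p): return np.concatenate([fk(p,d['q'])[2]-[np.hypot(*d['tool_pos'][:2]),d['tool_pos'][2]] for d in D])
if __name__=='__main__':
    r=least_squares(res,[.1,.4,.5,0,.3]);print(r.x.round(4),np.abs(r.fun).max())
    for d in D: print(d['q'][1:4],[v.round(3) for v in fk(r.x,d['q'])])
    s=cams.get_image('side')
    from station import cams as c
    T=s
    for p in((464,46),): print('inner bottom',atz(s,*p,.17),atz(s,*p,.16))
E
python3 fk.py
```

```text
{'q': [-1.2177, -0.24174, 0.08822, 1.49106, -0.00058, 1.57093], 'tool_pos': [0.18989, -0.5157, 0.37636], 'tcp_rot': [2.69399, 0.48027, 0.09911], 'tau': [0.01296, -35.13126, 44.19325, -6.66098, 0.0327, -0.0143], 'ft_force': [0.12284, -0.2836, 0.56331]}
[0.16   0.4201 0.5188 0.0361 0.4293] 5.699664614944311e-06
[0.13884, 0.53468, 1.88646] [array([0.058, 0.576]), array([0.523, 0.809]), array([0.557, 0.381])]
[0.52896, 0.99274, 2.27263] [array([0.212, 0.523]), array([0.66 , 0.787]), array([0.559, 0.37 ])]
[-0.24174, 0.08822, 1.49106] [array([-0.101,  0.568]), array([0.379, 0.77 ]), array([0.55 , 0.376])]
[0.0874, 0.1752, 1.6598] [array([0.037, 0.578]), array([0.55, 0.66]), array([0.55 , 0.231])]
[0.44709, 1.23493, 2.2773] [array([0.182, 0.539]), array([0.522, 0.932]), array([0.557, 0.504])]
inner bottom [ 0.06011178 -0.05428703  0.17      ] [ 0.04372205 -0.06486869  0.16      ]
```

The fit is exact: shoulder z 0.16, elbow z ≈0.57, so the forearm clears the screen top at 0.46. Next I'll check how the upper arm column sits relative to the screen's inner end.

```bash
python3 - <<'E'
from h import *
c=np.zeros((600,800,3),np.uint8)
n=np.array([.938,.345,0])
for name,(x0,y0,x1,y1),sc,oy in(('side',(400,0,640,140),2.5,0),('top',(240,380,640,480),2,390)):
    d=shot(name);im=d['image'][y0:y1,x0:x1,::-1]
    im=np.clip(cv2.resize(im,None,fx=sc,fy=sc).astype(int)*2,0,255).astype(np.uint8).copy()
    for z in(.01,.16,.3,.45):
        for off,col in((0,(0,0,255)),(.12,(0,200,0)),(-.12,(255,0,0))):
            u,v=proj(d,n*off+[0,0,z]);cv2.circle(im,(int((u-x0)*sc),int((v-y0)*sc)),4,col,-1)
    for z in(.17,.46):
        a=[proj(d,p) for p in((.25,-.435,z),(.06,-.07,z))]
        cv2.line(im,*[(int((u-x0)*sc),int((v-y0)*sc)) for u,v in a],(255,255,0),1)
    c[oy:oy+im.shape[0],:im.shape[1]]=im
cv2.imwrite('pics/c3.png',c)
E
```

```text
(no output)
```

View pics/c3.png

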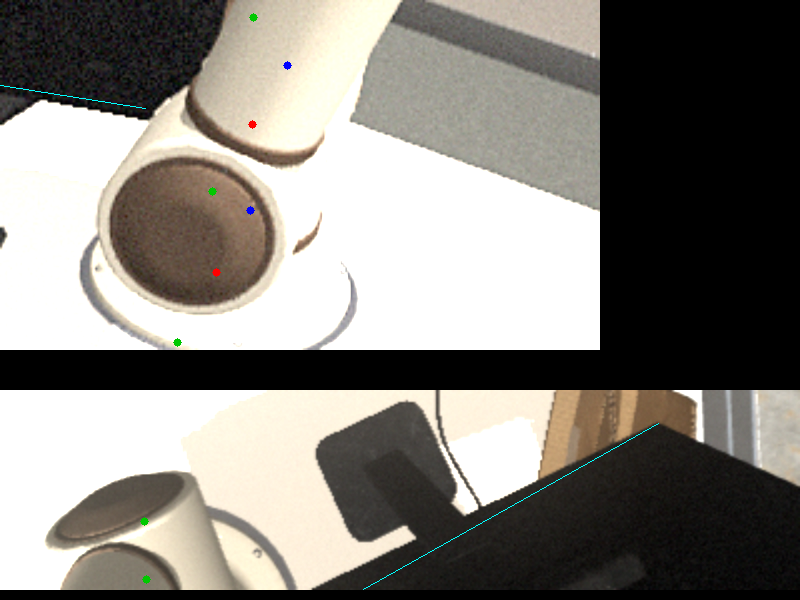

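The upper arm sits on the left side (cap facing the camera), so a counter-clockwise sweep carries it away from the screen. I'll level the tool, rise to z≈0.49 and sweep above everything.

Request:
send_rows:
  steps:
    - [0.1, 0.035, 0, 0, 0, 25, 0]
    - [0.2, 0.07, 0, 0, 0, 50, 0]
    - [0.3, 0.11, 0, 0, 0, 75, 0]
    - [0.385, 0.141, 0, 0, 0, 100, 0]
    - [0.385, 0.141, 0, 0, 0, 114, 0]
    - [0.385, 0.141, 0, 0, 0, 114, 0]
    - [0.385, 0.141, 0, 0, 0, 114, 0]

```text
time: 3.65
tool_pos: [0.199, -0.5404, 0.471]
tcp_rot: [3.071, 0.547, 0.006]
ft_force: [0.2, 1.4, 0.9]
opening: 0.0856
grip_force: 0.0
```

Request:
send_rows:
  steps:
    - [0, 0, 0.08, 35, 17, 0, 0]
    - [0, 0, 0.17, 72, 38, 0, 0]
    - [0, 0, 0.26, 108, 60, 0, 0]
    - [0, 0, 0.35, 143, 86, 0, 0]
    - [0, 0, 0.44, 176, 114, 0, 0]
    - [0, 0, 0.53, 208, 144, 0, 0]
    - [0, 0, 0.62, 236, 178, 0, 0]
    - [0, 0, 0.71, 262, 213, 0, 0]
    - [0, 0, 0.8, 285, 250, 0, 0]
    - [0, 0, 0.89, 305, 289, 0, 0]
    - [0, 0, 0.98, 323, 330, 0, 0]
    - [0, 0, 1.07, 338, 373, 0, 0]
    - [0, 0, 1.16, 349, 417, 0, 0]
    - [0, 0, 1.22, 357, 460, 0, 0]
    - [0, 0, 1.22, 362, 505, 0, 0]
    - [0, 0, 1.22, 365, 550, 0, 0]
    - [0, 0, 1.22, 365, 556, 0, 0]
    - [0, 0, 1.22, 365, 556, 0, 0]

```text
time: 5.45
tool_pos: [0.5639, 0.0199, 0.4758]
tcp_rot: [2.201, 2.211, 0.034]
ft_force: [-0.1, -0.8, 0.3]
opening: 0.0853
grip_force: 0.0
```

```bash
python3 st.py
```

```text
{'q': [0.03576, 0.44699, 1.15843, 2.2513, -0.0009, 1.60185], 'tool_pos': [0.5639, 0.01991, 0.47581], 'tcp_rot': [2.20072, 2.21107, 0.03428], 'tau': [2.39178, -61.287, 33.90527, -0.30349, 0.1435, 0.28638], 'ft_force': [-0.14703, -0.79139, 0.27406]}
```

Request:
send_rows:
  steps:
    - [0, 0, 0, 6, 6, -45, 0]
    - [0, 0, 0, 12, 12, -90, 0]
    - [0, 0, 0, 18, 18, -135, 0]
    - [0, 0, 0, 24, 24, -180, 0]
    - [0, 0, 0, 30, 30, -225, 0]
    - [0, 0, 0, 33, 31, -270, 0]
    - [0, 0, 0, 33, 31, -270, 0]
    - [0, 0, 0, 33, 31, -270, 0]

```text
time: 6.25
tool_pos: [0.5956, 0.0483, 0.2058]
tcp_rot: [2.206, 2.207, 0.032]
ft_force: [1.1, -0.7, 0.7]
opening: 0.0855
grip_force: 0.0
```

```bash
python3 st.py; python3 - <<'E'
from h import *
import pickle
d=shot('wrist','w2.png');pickle.dump(d,open('w2.pkl','wb'))
for p in((.597,.051,.067),(.518,-.124,.008)):print(proj(d,p,True))
im=d['image'][:,:,::-1].astype(float);im=(255*(im/255)**.5).astype(np.uint8)
cv2.imwrite('pics/w2b.png',cv2.resize(im,(800,600)))
E
```

```text
{'q': [0.08221, 0.16362, 0.21068, 1.58848, -0.00263, 1.65228], 'tool_pos': [0.59561, 0.04832, 0.20584], 'tcp_rot': [2.20571, 2.20722, 0.03231], 'tau': [0.17523, -54.62475, 42.91553, -1.08443, 0.00053, 0.00924], 'ft_force': [1.05429, -0.68202, 0.71622]}
(np.float64(311.63278710605675), np.float64(226.4657775681781))
(np.float64(239.30694015372035), np.float64(370.2948471079909))
```

View pics/w2b.png

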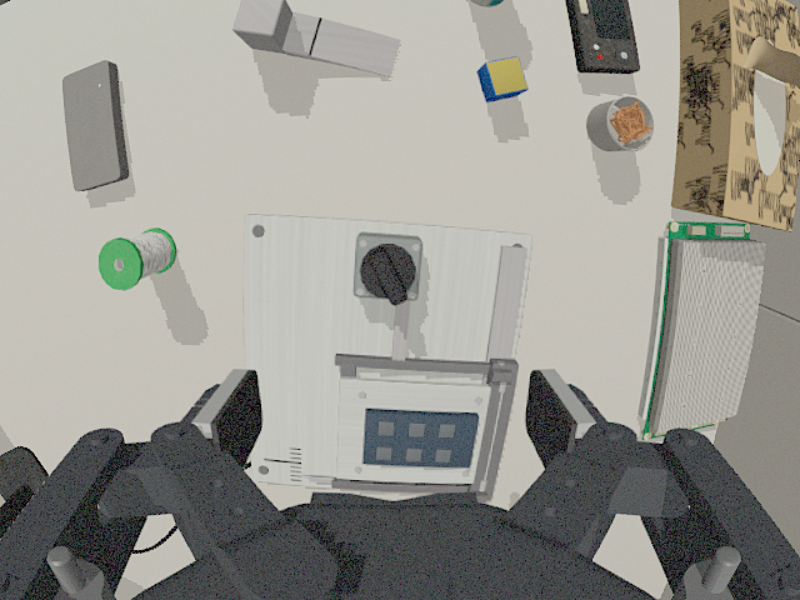

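The view has right = world +x and up = +y. The knob is at (388,270) with its bar running from about (378,253) to (400,300), the wedge is at (260..395,20..75), and the pointer tip (303,484) sits beside the mark (265-290,460).

```bash
python3 - <<'E'
from h import *
import pickle
d=pickle.load(open('w2.pkl','rb'))
g=cv2.GaussianBlur(cv2.cvtColor(d['image'],cv2.COLOR_RGB2GRAY),(3,3),0)
print('cols',list(range(286,336,2)))
for v in range(192,248,2): print(v,' '.join('%3d'%g[v,u] for u in range(286,336,2)))
for n,(u,v,z) in dict(e1=(302,203,.067),e2=(320,239,.067),ptr=(242.5,387,.010),mk=(233,368.5,.008),mk2=(212,367.5,.008)).items(): print(n,1e3*atz(d,u,v,z,True))
E
```

```text
cols [286, 288, 290, 292, 294, 296, 298, 300, 302, 304, 306, 308, 310, 312, 314, 316, 318, 320, 322, 324, 326, 328, 330, 332, 334]
192  82 102 114 102  93  93  91  92  92  92  93  93  94  96  93  94  91  91  91  90  90  90  88  84  80
194  87 119 124 119  94  92  91  92  92  85  78  76  75  78  77  88  93  92  91  92  92  92  92  94  93
196  84 111 122 112  92  93  91  83  57  30  22  19  19  19  19  36  63  84  90  92  91  91 108 122 116
198  86  94  96  93  92  80  52  28  13   8   8  14  16  19  18  14  17  21  48  85  93  93 115 125 120
200  86  92  91  95  78  26  14  10   9   8  10   9  17  18  18  16  17  22  20  42  84  92  98 111 102
202  86  92  92  89  32  12  11   9  16  17  16  10  13  21  18  19  17  16  17  17  45  86  93  91  89
204  85  92  89  44  17  10  16  17  15  16  12  15   9  16  15  22  19  21  17  17  15  43  91  92  89
206  86  92  57  18  15  12  15  17  17  18  16  18   8  11  17  19  20  12  14  18  18  18  74  93  87
208  88  89  32  20  13  15  18  18  18  18  20  18  15   7  15  17  19  17  20  15  17  13  57  94  84
210  90  78  19  13  15  12  13  
[... 1473 characters left out ...]
2  26  15  19  22  20  15  12  10  54  80  98  72  95
240 151 125 114 114 116 113 112 112 111 114 114 111  94  23  18  13  18  12  17  45  69  79  83  93 111
242 151 128 112 114 113 111 110 111 112 116 115 111 111  64  11   9  20  42  65  91  90 105 113 114 113
244 151 147 129 113 114 111 111 112 112 115 113 110 112 111  79  54  74  86  91  92  88 106 111 113 113
246 149 150 147 116 113 111 111 111 112 115 114 110 113 113 112  97  89  88  89  91  89 108 112 112 111
e1 [589.68028726  69.41340333  67.        ]
e2 [603.51451115  40.92827914  67.        ]
ptr [ 519.79491462 -146.10858166   10.        ]
mk [ 511.09080756 -121.80662049    8.        ]
mk2 [ 487.05630966 -121.5881468     8.        ]
```

Request:
send_rows:
  steps:
    - [0, 0, 0.12, 1, 4, -35, 0]
    - [0, 0, 0.24, 1, 4, -70, 0]
    - [0, 0, 0.36, 1, 4, -100, 0]
    - [0, 0, 0.454, 1, 4, -125, 0]
    - [0, 0, 0.454, 1, 4, -145, 0.2]
    - [0, 0, 0.454, 1, 4, -158, 0.3]
    - [0, 0, 0.454, 1, 4, -158, 0.3]
    - [0, 0, 0.454, 1, 4, -158, 0.3]

```text
time: 7.1
tool_pos: [0.5982, 0.0534, 0.0511]
tcp_rot: [1.652, 2.649, 0.046]
ft_force: [0.0, 0.6, 0.5]
opening: 0.0598
grip_force: 0.0
```

Request:
send_rows:
  steps:
    - [0, 0, 0, 0, 0, 0, 0.5]
    - [0, 0, 0, 0, 0, 0, 0.7]
    - [0, 0, 0, 0, 0, 0, 1]
    - [0, 0, 0, 0, 0, 0, 1]
    - [0, 0, 0, 0, 0, 0, 1]
    - [0, 0, 0, 0, 0, 0, 1]
    - [0, 0, 0, 0, 0, 0, 1]
  force: 30

```text
time: 7.8
tool_pos: [0.5964, 0.0531, 0.0496]
tcp_rot: [1.653, 2.651, 0.042]
ft_force: [-4.6, -2.3, 6.6]
opening: 0.0117
grip_force: 30.2
```

```bash
python3 st.py
```

```text
{'q': [0.08338, 0.17831, -0.07435, 1.2881, 0.01153, 1.19866], 'tool_pos': [0.5964, 0.05314, 0.04962], 'tcp_rot': [1.65301, 2.65099, 0.04249], 'tau': [1.02707, -54.71851, 46.02041, -2.63303, 0.58832, -0.01987], 'ft_force': [-4.57491, -2.31871, 6.56897]}
```

Request:
send_rows:
  steps:
    - [0, 0, 0.12, -1, 0, 1, 1]
    - [0, 0, 0.24, -1, 0, 1, 1]
    - [0, 0, 0.36, -1, 0, 1, 1]
    - [0, 0, 0.48, -1, 0, 1, 1]
    - [0, 0, 0.6, -1, 0, 1, 1]
    - [0, 0, 0.72, -1, 0, 1, 1]
    - [0, 0, 0.84, -1, 0, 1, 1]
    - [0, 0, 0.96, -1, 0, 1, 1]
    - [0, 0, 1.08, -1, 0, 1, 1]
    - [0, 0, 1.15, -1, 0, 1, 1]
    - [0, 0, 1.2, -1, 0, 1, 1]
    - [0, 0, 1.2, -1, 0, 1, 1]

```text
time: 9.0
tool_pos: [0.5958, 0.0528, 0.0497]
tcp_rot: [0.134, -3.136, -0.049]
ft_force: [-1.4, -5.1, -1.6]
opening: 0.0114
grip_force: 30.6
```

```bash
cat > al.py <<'E'
from h import *
import sys
d=shot('top');g=cv2.cvtColor(d['image'],cv2.COLOR_RGB2GRAY)
print('cols',list(range(376,400)))
for v in range(248,274): print(v,' '.join('%3d'%x for x in g[v,376:400]))
E
python3 st.py; python3 al.py
```

```text
{'q': [0.07338, 0.20796, -0.03971, 1.32433, 0.03152, -0.01204], 'tool_pos': [0.59577, 0.0528, 0.04971], 'tcp_rot': [0.13399, -3.13617, -0.04939], 'tau': [2.64621, -60.08245, 47.33895, -0.28455, 1.63832, -0.6983], 'ft_force': [-1.42338, -5.12183, -1.58918]}
cols [376, 377, 378, 379, 380, 381, 382, 383, 384, 385, 386, 387, 388, 389, 390, 391, 392, 393, 394, 395, 396, 397, 398, 399]
248 188 189 188 188 189 189 188 182 158 157 142 132 138 136 150 189 189 188 190 189 188 184 155 127
249 189 190 190 188 189 190 188 182 155 152 143 133 135 141 153 188 188 189 188 187 188 177 134 128
250 191 191 190 190 189 190 190 180 142 153 143 129 150 187 189 188 188 188 188 188 188 176 126 130
251 189 189 189 187 189 190 190 179 144 151 141 128 149 187 189 188 188 187 187 187 188 174 121 128
252 186 185 185 186 186 184 186 174 127 149 142 124 134 153 187 188 187 187 188 189 187 174 108 131
253 187 187 185 187 185 186 185 178 138 130 138 129 150 185 185 185 184 183 184 185 186 172 108 128
254 190 189 189 189 188 188 187 185 184 162 137 186 184 184 185 185 184 186 185 184 184 176 124 128
255 190 191 191 1
[... 1182 characters left out ...]

267 190 189 189 188 189 190 190 187 169  93 160 189 187 186 185 186 185 182 181 184 170 125 130 142
268 189 188 189 189 188 187 188 189 172 107 190 187 188 188 187 189 189 188 189 187 177 123 130 141
269 188 188 189 190 189 188 189 188 168  96 189 189 188 187 188 187 188 186 188 188 174 121 130 143
270 189 188 188 188 191 187 190 189 168  99 191 188 187 183 185 186 187 187 187 187 173 107 128 143
271 191 191 188 191 190 189 189 190 170 101 190 188 174 116 134 162 184 186 188 188 178 124 128 141
272 193 192 189 191 191 192 191 189 178 137 191 185 147  75  77  90 144 189 188 189 178 124 130 142
273 191 192 191 192 190 191 193 192 192 193 192 179 116  75  75  78 114 190 191 190 180 123 130 144
```

```bash
python3 - <<'E'
from h import *
import pickle
a=cv2.cvtColor(pickle.load(open('top0.pkl','rb'))['image'],cv2.COLOR_RGB2GRAY)
g=np.mean([cv2.cvtColor(shot('top')['image'],cv2.COLOR_RGB2GRAY).astype(float) for _ in range(4)],0)
cv2.imwrite('al1.png',g)
print('orig')
for v in range(246,274): print(v,' '.join('%3d'%x for x in a[v,380:398]),' | ',' '.join('%4d'%x for x in (g[v]-a[v])[380:398]))
E
```

```text
orig
246 187 187 187 188 187 186 187 186 187 187 177 140 145 139 119 132 146 180  |     1    1    2    0   -6  -44  -41  -43  -51  -51  -27   49   43   49   68   55   41    1
247 186 187 186 186 187 184 186 188 188 187 175 128 144 139 120 136 146 180  |     3    2    2    2   -5  -26  -41  -46  -51  -49  -24   61   45   49   69   53   43    1
248 186 186 187 187 187 187 187 188 188 186 177 132 148 149 121 135 147 181  |     3    2    2   -4  -28  -29  -43  -51  -50  -49  -26   57   40   40   67   53   42    2
249 187 187 186 186 185 186 185 185 185 185 178 143 147 152 134 135 146 175  |     2    2    2   -3  -27  -35  -41  -50  -49  -44  -24   44   40   35   54   53   42    2
250 186 188 186 187 186 187 188 185 186 185 178 151 147 151 133 134 148 175  |     3    1    4   -4  -34  -36  -45  -55  -37    3   10   37   41   36   55   54   40    1
251 185 187 188 187 186 186 186 187 187 188 178 141 147 152 135 136 150 174  |     3    1    1   -6  -42  -34  -43  -59  -38   -2   11   47   40   37   53   52   38    1
252 183 183 183 185 184 184 185 185 184 184 175 137 148 150 136 150 185 172
[... 3082 characters left out ...]
 3    1   -1    1    3    3    0    2    2    3    2    3    2    3   -1
271 188 187 189 186 167  99 187 185 172 114 132 159 181 185 186 186 174 124  |     1    2    0    3    2    1    2    3    1    1    0    1    3    2    1    2    4    1
272 190 191 190 188 176 136 190 183 145  78  77  89 142 187 186 186 174 123  |     1    0    1    3    2    1    1    1    2   -2    0    0    1    2    2    2    3    1
273 190 189 189 189 190 191 189 177 115  78  77  77 114 188 187 187 177 123  |     2    1    2    3    2    0    2    2    0   -2   -1   -1    0    2    3    4    2    1[ WARN:0@4.884] global loadsave.cpp:1063 imwrite_ Unsupported depth image for selected encoder is fallbacked to CV_8U.
```

Request:
send_rows:
  steps:
    - [0, 0, 0, 0, 0, 0, 0.8]
    - [0, 0, 0, 0, 0, 0, 0.6]
    - [0, 0, 0, 0, 0, 0, 0.6]
    - [0, 0, 0, 0, 0, 0, 0.6]
    - [0, 0, 0, 0, 0, 20, 0.6]
    - [0, 0, 0, 0, 0, 50, 0.6]
    - [0, 0, 0, 0, -30, 60, 0.6]
    - [0, 0, 0, -4, -75, 60, 0.6]
    - [0, 0, 0, -8, -120, 60, 0.6]
    - [0, 0, 0, -11, -150, 60, 0.6]
    - [0, 0, 0, -11, -171, 60, 0.6]
    - [0, 0, 0, -11, -171, 60, 0.6]
    - [0, 0, 0, -11, -171, 60, 0.6]

```text
time: 10.55
tool_pos: [0.5849, -0.1175, 0.1098]
tcp_rot: [0.132, -3.137, -0.052]
ft_force: [-0.2, -0.3, 0.1]
opening: 0.0342
grip_force: 0.0
```

```bash
python3 st.py; python3 - <<'E'
from h import *
import pickle
d=shot('wrist','w3.png');pickle.dump(d,open('w3.pkl','wb'))
d['image']=np.mean([shot('wrist')['image'] for _ in range(3)],0).astype(np.uint8)
pickle.dump(d,open('w3.pkl','wb'))
u,v=map(int,proj(d,(.510,-.125,.009),True));print(u,v)
u0,v0=max(u-40,0),max(v-40,0);im=d['image'][v0:v0+80,u0:u0+80,::-1];print(u0,v0)
cv2.imwrite('pics/c4.png',cv2.resize(im,None,fx=7,fy=7,interpolation=cv2.INTER_NEAREST))
E
```

```text
{'q': [-0.21341, 0.19601, 0.06278, 1.44761, 0.03185, -0.29772], 'tool_pos': [0.5849, -0.11747, 0.10979], 'tcp_rot': [0.13206, -3.13672, -0.05236], 'tau': [-1.53386, -59.12289, 47.02028, 0.07511, 0.02336, -0.07427], 'ft_force': [-0.23272, -0.31426, 0.05323]}
306 129
266 89
```

View pics/c4.png

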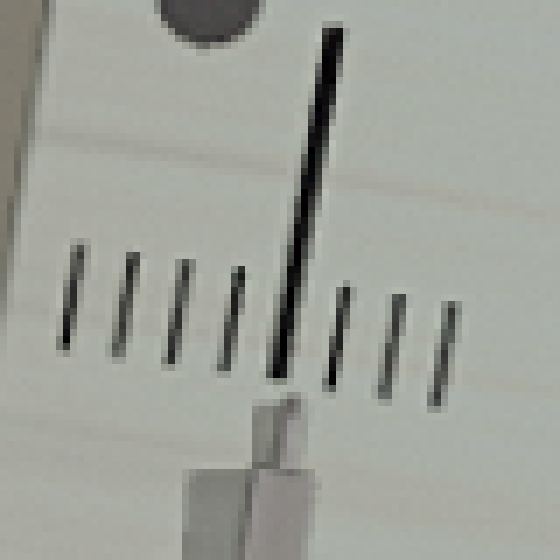

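The crop shows the long mark running (334,30)-(278,378). The pale pointer tip is at about (291,402) with its shadow on its left (255-280), so it lies right of the mark's extension: overshot to +y.

```bash
python3 - <<'E'
from h import *
import pickle
d=pickle.load(open('w3.pkl','rb'))
f=lambda u,v,z:1e3*atz(d,266+(u+.5)/7-.5,89+(v+.5)/7-.5,z,True)
a,b=f(334,30,.008),f(278,378,.008);print(a,b)
ex=(a-b)/np.linalg.norm(a-b);ex=-ex;ey=np.array([-ex[1],ex[0],0]);print(np.arctan2(ex[1],ex[0]))
for q in((291,402),(291,450),(283,470),(281,540),(280,402),(301,402)):
  for z in(.008,.010,.012): print(q,z,((f(*q,z)-b)@ex).round(2),((f(*q,z)-b)@ey).round(2))
g=cv2.cvtColor(d['image'],cv2.COLOR_RGB2GRAY)
for v in range(140,168,1): print(v,' '.join('%3d'%x for x in g[v,288:316]))
E
```

```text
[ 485.65893594 -122.59868892    8.        ] [ 518.65517622 -125.00695325    8.        ]
-0.07285683713776336
(291, 402) 0.008 2.03 1.53
(291, 402) 0.01 2.02 1.5
(291, 402) 0.012 2.0 1.47
(291, 450) 0.008 6.46 2.22
(291, 450) 0.01 6.41 2.19
(291, 450) 0.012 6.36 2.15
(283, 470) 0.008 8.42 1.78
(283, 470) 0.01 8.35 1.75
(283, 470) 0.012 8.28 1.72
(281, 540) 0.008 14.92 2.6
(281, 540) 0.01 14.8 2.56
(281, 540) 0.012 14.68 2.53
(280, 402) 0.008 2.19 0.53
(280, 402) 0.01 2.17 0.51
(280, 402) 0.012 2.15 0.49
(301, 402) 0.008 1.89 2.44
(301, 402) 0.01 1.88 2.41
(301, 402) 0.012 1.86 2.37
140 177 123  45 151 175 172 173 175 169 123  63 155 177 175 172 186 117  29  11 132 174 174 173 175 173  21 102 174
141 173 153 144 168 172 171 172 174 158  93  75 169 176 173 174 179 100  14  20 136 178 175 173 176 162  15 121 176
142 171 176 176 175 173 170 171 172 167 151 151 173 174 172 175 166  80   3  29 143 176 175 173 176 150   3 148 177
143 171 172 172 169 170 170 170 169 171 176 175 173 172 173 174 170 156 129 133 165 177 174 175 173 111   5 167 176
144 171 172 170 169 171 171 171 171 172 172 170 
[... 2035 characters left out ...]
 169
162 171 171 171 175 146 131 131 131 131 133 131 130 113 107 146 141 136 136 136 136 137 140 153 172 171 170 170 171
163 171 170 174 175 144 131 129 129 130 132 133 126 114 118 145 139 138 135 134 139 136 141 157 174 172 172 173 171
164 170 170 172 176 139 132 130 134 131 130 132 126 109 124 144 139 137 133 136 136 138 142 157 174 172 172 171 171
165 170 170 171 174 125 127 129 130 129 131 131 125 103 128 142 139 135 135 135 137 136 144 163 176 173 173 172 173
166 169 169 172 175 123 126 128 131 130 129 133 121 103 137 143 139 135 133 136 138 136 149 169 173 173 172 174 172
167 172 172 174 175 123 127 127 129 128 128 130 122 110 141 140 138 136 135 137 138 136 150 169 174 173 172 172 172
```

Request:
send_rows:
  steps:
    - [0, 0, 0, 3, 40, 0, 0.6]
    - [0, 0, 0, 7, 85, 0, 0.6]
    - [0, 0, 0, 11, 130, 0, 0.6]
    - [0, 0, 0, 11, 165, 0, 0.6]
    - [0, 0, 0, 11, 171, -10, 0.6]
    - [0, 0, 0, 11, 171, -40, 0.6]
    - [0, 0, 0, 11, 171, -60, 0.6]
    - [0, 0, 0, 11, 171, -60, 0.6]
    - [0, 0, 0, 11, 171, -60, 0.8]
    - [0, 0, 0, 11, 171, -60, 1]
    - [0, 0, 0, 11, 171, -60, 1]
    - [0, 0, 0, 11, 171, -60, 1]
    - [0, 0, 0, 11, 171, -60, 1]
    - [0, 0, -0.05, 11, 171, -60, 1]
    - [0, 0, -0.1, 11, 171, -60, 1]
    - [0, 0, -0.15, 11, 171, -60, 1]
    - [0, 0, -0.15, 11, 171, -60, 1]
    - [0, 0, -0.15, 11, 171, -60, 1]
    - [0, 0, -0.15, 11, 171, -60, 1]

```text
time: 12.65
tool_pos: [0.5964, 0.0529, 0.051]
tcp_rot: [0.103, 3.137, 0.05]
ft_force: [-1.6, -5.7, 4.7]
opening: 0.0109
grip_force: 32.5
```

Request:
send_rows:
  steps:
    - [0, 0, 0, 0, 0, 0, 0.8]
    - [0, 0, 0, 0, 0, 0, 0.6]
    - [0, 0, 0, 0, 0, 0, 0.6]
    - [0, 0, 0, 0, 0, 0, 0.6]
    - [0, 0, 0, 0, 0, 20, 0.6]
    - [0, 0, 0, 0, 0, 50, 0.6]
    - [0, 0, 0.08, 0, -30, 60, 0.6]
    - [0, 0, 0.15, -4, -75, 60, 0.6]
    - [0, 0, 0.15, -8, -120, 60, 0.6]
    - [0, 0, 0.15, -11, -150, 60, 0.6]
    - [0, 0, 0.15, -11, -171, 60, 0.6]
    - [0, 0, 0.15, -11, -171, 60, 0.6]
    - [0, 0, 0.15, -11, -171, 60, 0.6]

```text
time: 13.95
tool_pos: [0.5849, -0.1174, 0.1097]
tcp_rot: [0.132, -3.137, -0.052]
ft_force: [0.3, 0.4, -0.1]
opening: 0.0344
grip_force: 0.0
```

```bash
python3 st.py; python3 - <<'E'
from h import *
import pickle
d=shot('wrist');d['image']=np.mean([shot('wrist')['image'] for _ in range(4)],0).astype(np.uint8)
pickle.dump(d,open('w4.pkl','wb'))
print(ray(d,0,0,True)[0])
g=cv2.cvtColor(d['image'],cv2.COLOR_RGB2GRAY)
for v in range(128,166): print(v,' '.join('%3d'%x for x in g[v,286:316]))
E
```

```text
{'q': [-0.21337, 0.19611, 0.06275, 1.44763, 0.03189, -0.29786], 'tool_pos': [0.58487, -0.11742, 0.10971], 'tcp_rot': [0.13233, -3.13656, -0.05249], 'tau': [-1.53348, -59.12634, 47.02038, 0.07606, 0.02332, -0.07649], 'ft_force': [0.34581, 0.39249, -0.12348]}
[ 0.5188579  -0.12697171  0.25073474]
128 180 171 171 172 182 117  53 148 178 172 171 174 177  61  28 171 175 173 173 173 127   7  25 114 177 176 173 172 175 172
129 177 171 169 173 167  92  80 156 177 170 171 175 177  71  47 184 175 172 176 169 119  11  38 130 183 174 172 176 180 145
130 174 170 170 173 160  80  93 159 174 171 172 176 177  42  85 182 174 173 178 161  97   1  76 150 181 173 175 182 102  35
131 172 171 169 174 160  77 111 164 173 171 170 173 155  27 124 180 173 172 178 142  61   0  83 153 178 172 174 185  88  37
132 172 169 170 176 149  59 127 170 171 169 171 171 144  28 121 176 171 172 180 140  54   3  94 162 177 172 175 186  75  64
133 172 170 172 181 122  46 145 175 172 171 172 172 123  34 154 175 171 172 182 133  31   0 122 178 174 172 175 188  55  92
134 169 167 170 182 107  44 149 173 172 171 174 168  92  57 
[... 3207 characters left out ...]
 133 117 111 133 143 138 137 135 135 138 137 147 162 170 170 169 168 168 167 168
161 174 165 136 130 131 132 131 130 130 131 134 116 109 138 140 138 136 135 138 139 138 153 167 171 168 168 168 169 169 169
162 174 165 135 129 130 131 133 132 131 132 134 116 114 141 138 136 137 135 137 137 138 158 169 172 170 170 170 170 171 170
163 174 163 135 129 130 129 131 129 132 133 133 116 119 142 140 139 135 135 138 138 134 156 170 171 170 172 171 172 171 172
164 172 164 135 128 130 130 131 130 131 131 129 112 120 143 138 138 135 136 137 138 135 158 172 172 172 172 171 172 173 171
165 172 162 133 127 129 129 131 130 130 132 123 108 124 142 137 135 135 136 138 137 138 164 174 172 173 172 172 171 173 171
```

```bash
python3 - <<'E'
from h import *
import pickle
d=pickle.load(open('w2.pkl','rb'))
f=lambda u,v,z:1e3*atz(d,(u+.5)*.8-.5,(v+.5)*.8-.5,z,True)
for q in((399,39,.002),(391,76,.002),(321,18,.014),(312,54,.014),(292,10,.05),(276,44,.05),(234,29,.05),(248,1,.05)):print(q,f(*q).round(1))
E
```

```text
(399, 39, 0.002) [605.2 221.9   2. ]
(391, 76, 0.002) [599.4 192.5   2. ]
(321, 18, 0.014) [548.8 236.1  14. ]
(312, 54, 0.014) [542.8 207.9  14. ]
(292, 10, 0.05) [534.2 230.2  50. ]
(276, 44, 0.05) [524.3 206.6  50. ]
(234, 29, 0.05) [495.2 220.4  50. ]
(248, 1, 0.05) [504.  240.2  50. ]
```

```bash
python3 - <<'E'
from h import *
from scipy.spatial.transform import Rotation as R
s=read_state();c=R.from_rotvec(s['tcp_rot'])
t=np.radians(165);X=np.array([np.cos(t),np.sin(t),0]);Z=np.array([0,0,-1.]);T=R.from_matrix(np.c_[X,np.cross(Z,X),Z])
print((T*c.inv()).as_rotvec().round(4), 1e3*(np.array([.5115,.229,.13])-s['tool_pos']))
E
```

```text
[-0.0332  0.0027 -0.3483] [-73.53480696 345.46912098  20.15076894]
```

Request:
send_rows:
  steps:
    - [0, 0, 0, 0, 10, 30, 0.6]
    - [0, 0, 0, -5, 40, 50, 0.4]
    - [-0.005, 0, -0.06, -15, 85, 50, 0.2]
    - [-0.011, 0.001, -0.12, -25, 130, 50, 0]
    - [-0.017, 0.001, -0.18, -35, 175, 50, 0]
    - [-0.023, 0.002, -0.24, -46, 220, 50, 0]
    - [-0.028, 0.002, -0.3, -56, 265, 50, 0]
    - [-0.033, 0.003, -0.348, -66, 310, 40, 0]
    - [-0.033, 0.003, -0.348, -73, 345, 20, 0]
    - [-0.033, 0.003, -0.348, -73, 345, 20, 0]
    - [-0.033, 0.003, -0.348, -73, 345, 20, 0]

```text
time: 15.3
tool_pos: [0.5111, 0.2285, 0.1295]
tcp_rot: [-0.407, -3.114, 0.001]
ft_force: [0.2, 0.4, 0.2]
opening: 0.0853
grip_force: 0.0
```

```bash
python3 st.py; python3 - <<'E'
from h import *
import pickle
d=shot('wrist','w5.png');pickle.dump(d,open('w5.pkl','wb'))
t=shot('top');pickle.dump(t,open('top5.pkl','wb'))
c=np.zeros((600,800,3),np.uint8);gm=lambda im:(255*(im[:,:,::-1]/255.)**.6).astype(np.uint8)
c[:375,:500]=cv2.resize(gm(d['image']),(500,375))
p=gm(t['image'])[200:280,285:410];c[220:600,500-293:800]=cv2.resize(p,(593,380),interpolation=cv2.INTER_CUBIC) if 0 else c[220:600,207:800]
c[375:600,400:752]=cv2.resize(p,(352,225),interpolation=cv2.INTER_CUBIC)
cv2.imwrite('pics/c5.png',c)
E
```

```text
{'q': [0.42033, 0.09706, -0.00966, 1.46533, 6e-05, 0.68048], 'tool_pos': [0.51112, 0.22848, 0.12946], 'tcp_rot': [-0.40734, -3.11396, 0.00094], 'tau': [1.87137, -51.84528, 45.95393, -0.16658, 0.10576, 0.13154], 'ft_force': [0.18226, 0.36241, 0.22453]}
```

View pics/c5.png

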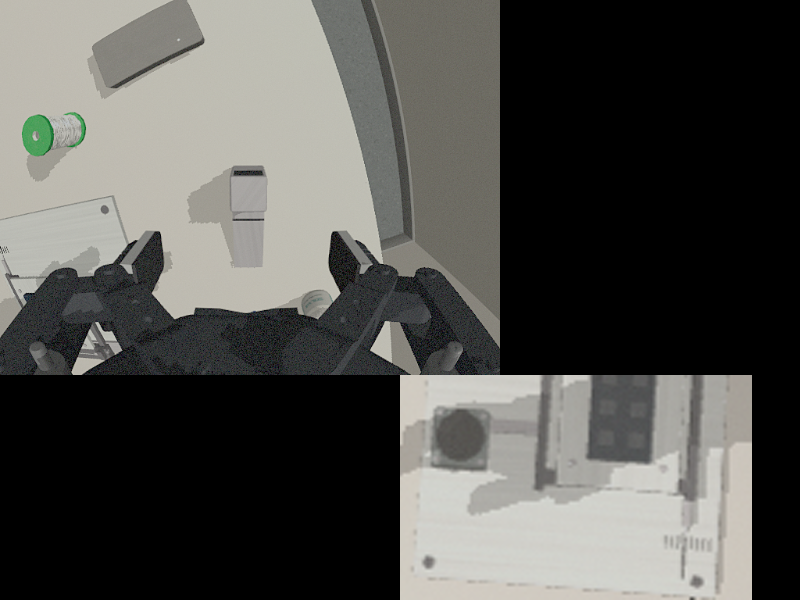

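The wedge stands straight in the wrist view, with its block top at (230-267,177-213) midway between the pads (155, 340). In the top crop, the plate's front edge runs (550,485)-(682,493) and the pointer sits over the mark at about (684,540).

```bash
python3 - <<'E'
from h import *
import pickle
d=pickle.load(open('w5.pkl','rb'));t=pickle.load(open('top5.pkl','rb'))
f=lambda u,v,z:1e3*atz(d,(u+.5)*1.28-.5,(v+.5)*1.28-.5,z,True)
for q in((230,177,.05),(267,177,.05),(266,212,.05),(232,213,.05),(233,267,.002),(264,267,.002),(232,219,.014),(265,219,.014)): print(q,f(*q).round(1))
g=cv2.cvtColor(t['image'],cv2.COLOR_RGB2GRAY)
for v in range(228,248): print(v,' '.join('%3d'%x for x in g[v,330:396]))
E
```

```text
(230, 177, 0.05) [492.5 221.3  50. ]
(267, 177, 0.05) [500.  249.2  50. ]
(266, 212, 0.05) [527.9 241.6  50. ]
(232, 213, 0.05) [521.7 214.8  50. ]
(233, 267, 0.002) [597.4 192.1   2. ]
(264, 267, 0.002) [605.9 223.9   2. ]
(232, 219, 0.014) [539.7 208.   14. ]
(265, 219, 0.014) [547.8 238.2  14. ]
228 126 125 116  72  56  56  71 108 127 127 126 135 129 128 127 128 127 129 125 124 116  64  41  40  43  41  41  40  40  41  42  41  42  41  39  41  40  41  41  40  41  42  39  51  90 131 126 129 132 148 182 182 179 166 109 128 115  63  70  69  81 108 129 131 146 180
229 126 126 117  72  54  56  67 107 126 126 128 139 127 129 127 127 120 126 126 126 119  68  46  48  46  46  46  44  43  44  41  42  42  40  38  39  41  39  40  40  41  41  42  51  92 131 131 142 179 182 182 181 181 163 102 124 113  66  68  67  79 100 123 138 174 175
230 127 127 118  70  57  55  66 105 127 124 113 131 128 128 123 106 100 113 128 126 128 123  98  97  97  94  77  74  60  59  62  58  50  49  51  48  53  51  50  49  47  45  43  57  95 144 178 178 180 182 181 182 181 166 117 125 113  54  69  68  77 102 126 135 174 
[... 3859 characters left out ...]
 182 183 184 184 185 182 183 183 182 181 182 181 182 183 182 180 183 182 181 183 181 183 180 181 182 181 183 180 181 173 151 150 135 126 127 142 180 178 181 178 181
246 182 184 183 182 184 183 185 183 184 184 183 183 184 183 185 184 184 184 182 183 184 183 185 182 184 184 185 182 183 183 183 184 184 184 183 182 183 184 184 184 184 180 181 183 181 181 182 182 180 182 180 182 181 181 175 148 142 137 128 128 142 181 179 180 179 180
247 182 182 182 182 183 182 182 183 184 183 183 184 184 184 184 185 183 184 184 182 184 184 181 181 180 183 182 183 181 183 181 182 181 182 182 180 182 182 180 181 181 184 183 183 183 183 183 184 183 182 182 182 181 181 173 139 142 136 123 131 142 183 181 180 182 181
```

```bash
python3 - <<'E'
from h import *
import pickle
t=pickle.load(open('top5.pkl','rb'))
L=1e3*atz(t,340.2,239.3,.024);Rr=1e3*atz(t,383.3,241.9,.024);M=(L+Rr)/2
print(L,Rr,M,np.linalg.norm(L-Rr)); ex=np.array([np.cos(.074),-np.sin(.074)])
for s in(35,95+8,0):print(s,M[:2]-s*ex)
lug=[1e3*atz(t,337,237,.02),1e3*atz(t,387,240,.02)];print(lug,(lug[0]+lug[1])/2)
E
```

```text
[557.9099276  -22.58262453  24.        ] [ 551.6586732  -117.76306814   24.        ] [554.7843004  -70.17284634  24.        ] 95.38550743550613
35 [519.88008668 -67.5852095 ]
103 [452.06618573 -62.55780078]
0 [554.7843004  -70.17284634]
[array([563.39205132, -15.82163959,  20.        ]), array([ 556.1505132 , -126.71192022,   20.        ])] [559.77128226 -71.26677991  20.        ]
```

Request:
send_rows:
  steps:
    - [0, 0, 0, -1, 3.5, -25, 0]
    - [0, 0, 0, -1, 3.5, -60, 0]
    - [0, 0, 0, -1, 3.5, -90, 0]
    - [0, 0, 0, -1, 3.5, -110, 0]
    - [0, 0, 0, -1, 3.5, -113, 0]
    - [0, 0, 0, -1, 3.5, -113, 0.3]
    - [0, 0, 0, -1, 3.5, -113, 0.6]
    - [0, 0, 0, -1, 3.5, -113, 1]
    - [0, 0, 0, -1, 3.5, -113, 1]
    - [0, 0, 0, -1, 3.5, -113, 1]
    - [0, 0, 0, -1, 3.5, -113, 1]
  force: 70

```text
time: 16.5
tool_pos: [0.5116, 0.2313, 0.0182]
tcp_rot: [0.411, 3.113, 0.002]
ft_force: [-0.4, -0.2, 6.8]
opening: 0.0292
grip_force: 70.4
```

```bash
python3 st.py
```

```text
{'q': [0.42458, 0.13563, -0.18391, 1.24934, 3e-05, 0.68742], 'tool_pos': [0.51165, 0.23131, 0.01824], 'tcp_rot': [0.41147, 3.1129, 0.00163], 'tau': [0.3494, -50.69592, 42.78743, -0.36593, 0.17566, -0.03218], 'ft_force': [-0.41107, -0.24126, 6.82507]}
```

Gripped (opening 29 mm, 70 N). I'll lift, carry the wedge over, align its yaw to the stage and stop above the apron.

Request:
send_rows:
  steps:
    - [0, 0, 0, 0, 0, 25, 1]
    - [0, 0, 0, 0, 0, 60, 1]
    - [0, 0, 0, -3, -15, 90, 1]
    - [0, 0, 0.03, -10, -50, 95, 1]
    - [0, 0, 0.06, -18, -90, 95, 1]
    - [0, 0, 0.09, -26, -130, 95, 1]
    - [0, 0, 0.12, -34, -170, 95, 1]
    - [0, 0, 0.15, -42, -210, 95, 1]
    - [0, 0, 0.18, -50, -250, 95, 1]
    - [0, 0, 0.19, -56, -282, 95, 1]
    - [0, 0, 0.19, -58, -294, 80, 1]
    - [0, 0, 0.19, -58, -294, 50, 1]
    - [0, 0, 0.19, -58, -294, 30, 1]
    - [0, 0, 0.19, -58, -294, 30, 1]
    - [0, 0, 0.19, -58, -294, 30, 1]

```text
time: 18.0
tool_pos: [0.4527, -0.0626, 0.0468]
tcp_rot: [-0.114, -3.138, -0.0]
ft_force: [-0.9, -0.4, -2.6]
opening: 0.0294
grip_force: 69.7
```

```bash
python3 st.py; cat > vw.py <<'E'
from h import *
import pickle,sys
n=sys.argv[1]
t=shot('top');pickle.dump(t,open(n+'.pkl','wb'))
ex=np.array([np.cos(.074),-np.sin(.074),0]);ey=np.array([ex[1]*-1,ex[0],0])
M=np.array([.5548,-.0705,0])
# rectified view of apron at z: 1 px = 0.5 mm ; rows = along stage x
g=t['image']
def rect(z,x0,x1,y0,y1,st):
    xs=np.arange(x1,x0,-st);ys=np.arange(y1,y0,-st)
    mp=np.array([[proj(t,M+ex*x*1e-3+ey*y*1e-3+[0,0,z]) for y in ys] for x in xs],np.float32)
    return cv2.cvtColor(cv2.remap(g,mp[...,0],mp[...,1],cv2.INTER_LINEAR),cv2.COLOR_RGB2GRAY),xs,ys
r,xs,ys=rect(float(sys.argv[2]),*map(float,sys.argv[3:7]),2)
print('y   ',' '.join('%3d'%y for y in ys))
for x,row in zip(xs,r): print('%4d'%x,' '.join('%3d'%v for v in row))
E
python3 vw.py t6 .014 -60 20 -30 30
```

```text
{'q': [-0.13747, -0.12578, -0.39001, 1.30771, 0.00012, -0.06499], 'tool_pos': [0.45272, -0.0626, 0.04684], 'tcp_rot': [-0.11379, -3.1384, -0.00037], 'tau': [-0.19089, -37.78804, 45.2788, -0.08259, -0.00205, 0.00623], 'ft_force': [-0.8544, -0.35771, -2.60552]}
y     30  28  26  24  22  20  18  16  14  12  10   8   6   4   2   0  -2  -4  -6  -8 -10 -12 -14 -16 -18 -20 -22 -24 -26 -28
  20 183 185 187 185 184 181 180 182 184 187 187 185 186 189 185 188 186 183 182 182 183 184 186 186 186 186 185 187 187 187
  18 182 184 188 187 184 181 181 182 185 186 186 186 187 188 187 186 185 183 182 183 183 184 185 186 186 186 186 187 187 187
  16 184 186 188 186 183 182 181 183 185 186 186 186 187 189 187 187 185 184 183 183 184 184 186 187 186 186 187 188 187 186
  14 184 185 187 185 185 182 181 183 185 186 186 186 188 189 187 187 186 183 182 183 183 183 185 186 186 185 186 187 188 187
  12 183 184 187 186 184 182 181 182 185 186 186 186 189 189 187 187 186 184 182 183 184 184 186 187 188 186 185 186 188 187
  10 182 184 188 186 184 182 181 182 184 186 187 185 187 189 187 188 186 184 183 183 184 1
[... 3584 characters left out ...]
 65  53  55  54  53  53  51  53  64  91 121 141 146 141 139 140 139 140 139
 -50 188 187 186 187 186 186 181 148 125 112  80  56  54  55  55  54  53  51  54  64  89 120 143 149 145 145 144 143 143 141
 -52 189 188 187 189 189 189 181 141 117  89  62  52  54  54  55  56  54  52  54  63  89 121 144 151 147 146 147 145 145 145
 -54 190 190 189 190 190 189 180 140 106  73  55  54  55  57  55  58  56  55  54  62  86 120 146 153 149 148 149 148 149 148
 -56 190 189 189 189 189 189 180 138  91  61  55  55  55  56  55  59  56  55  55  63  85 120 148 155 152 151 151 151 150 150
 -58 189 188 188 189 188 189 178 125  73  55  55  55  56  57  56  58  57  54  55  63  86 122 155 157 153 152 152 151 151 151
```

Request:
send_rows:
  steps:
    - [0, 0, 0, 0, 0, -8, 1]
    - [0, 0, 0, 0, 0, -15, 1]
    - [0, 0, 0, 0, 0, -19, 1]
    - [0, 0, 0, 0, 0, -21, 1]
    - [0, 0, 0, 0, 0, -21, 1]
    - [0, 0, 0, 5, -0.4, -21, 1]
    - [0, 0, 0, 10, -0.7, -21, 1]
    - [0, 0, 0, 15, -1.1, -21, 1]
    - [0, 0, 0, 20, -1.5, -21, 1]
    - [0, 0, 0, 25, -1.9, -21, 1]
    - [0, 0, 0, 30, -2.2, -21, 1]
    - [0, 0, 0, 35, -2.6, -21, 1]
    - [0, 0, 0, 38, -2.8, -21, 1]
    - [0, 0, 0, 38, -2.8, -21, 1]

```text
time: 19.45
tool_pos: [0.4918, -0.0659, 0.0262]
tcp_rot: [0.114, 3.139, -0.0]
ft_force: [-1.0, 0.3, 4.9]
opening: 0.0289
grip_force: 70.7
```

```bash
python3 st.py; python3 vw.py t7 .012 -46 14 -50 34
```

```text
{'q': [-0.13317, -0.02132, -0.33245, 1.25922, 0.0, -0.06029], 'tool_pos': [0.49179, -0.06588, 0.02625], 'tcp_rot': [0.11444, 3.13906, -6e-05], 'tau': [0.1029, -41.77863, 44.26425, -0.6336, -0.02171, 0.0191], 'ft_force': [-0.99784, 0.34008, 4.88621]}
y     34  32  30  28  26  24  22  20  18  16  14  12  10   8   6   4   2   0  -2  -4  -6  -8 -10 -12 -14 -16 -18 -20 -22 -24 -26 -28 -30 -32 -34 -36 -38 -40 -42 -44 -46 -48
  14 185 184 183 185 187 184 184 180 166 135  91  55  52  54  57  55  56  54  55  62  86 125 159 153 151 151 150 150 149 149 150 150 149 150 149 150 149 147 141 119  86  98
  12 185 184 183 184 187 185 183 176 144 104  69  52  52  55  55  56  57  55  54  60  82 124 164 154 152 152 151 152 152 152 152 151 151 151 151 151 150 149 143 122  85  98
  10 185 183 183 184 186 184 184 176 141  88  52  53  54  55  56  58  58  56  55  61  83 120 161 155 156 153 153 154 154 154 153 152 154 154 154 154 154 153 146 125  85  99
   8 185 182 182 185 186 185 182 173 128  71  53  56  55  56  57  58  57  56  56  61  80 119 162 157 157 157 157 156 156 157 157 155 157 156 156 156 156 155 1
[... 3812 characters left out ...]
 107 133
 -38 190 190 188 182 147  86  52  54  58  62  61  62  62  63  65  70  74  73  70  90 123 171 177 177 177 176 176 176 177 176 176 177 177 178 178 177 177 176 162 102 107 133
 -40 188 189 188 180 135  80  53  54  59  62  61  61  62  63  66  72  78  74  71  87 119 169 177 177 177 176 176 176 177 177 176 177 177 178 177 176 177 177 163 104 106 132
 -42 190 190 189 180 136  81  53  54  59  61  62  61  63  64  66  72  75  70  72  82 111 165 177 176 177 176 176 176 178 178 177 177 177 177 178 177 176 174 161 101 107 129
 -44 186 187 187 178 127  68  54  54  58  59  64  63  64  64  67  73  77  71  74  86 118 165 178 175 176 176 176 177 178 178 177 177 176 177 177 177 177 176 160 105 105 124
```

Request:
send_rows:
  steps:
    - [0, 0, 0, 2.5, -0.2, 0, 1]
    - [0, 0, 0, 5, -0.4, 0, 1]
    - [0, 0, 0, 5, -0.4, 0, 1]

```text
time: 19.8
tool_pos: [0.4966, -0.0662, 0.0263]
tcp_rot: [0.114, 3.139, -0.0]
ft_force: [-2.2, 0.0, 5.7]
opening: 0.0289
grip_force: 70.8
```

Request:
send_rows:
  steps:
    - [0, 0, 0, 2, -0.1, 0, 1]
    - [0, 0, 0, 3, -0.2, 0, 1]
    - [0, 0, 0, 3, -0.2, 0, 1]

```text
time: 20.1
tool_pos: [0.4993, -0.0664, 0.0263]
tcp_rot: [-0.114, -3.139, 0.0]
ft_force: [-4.4, -0.4, 6.4]
opening: 0.0293
grip_force: 71.1
```

Request:
send_rows:
  steps:
    - [0, 0, 0, 2, -0.1, 0, 1]
    - [0, 0, 0, 3, -0.2, 0, 1]
    - [0, 0, 0, 3, -0.2, 0, 1]

```text
time: 20.4
tool_pos: [0.5023, -0.0666, 0.0263]
tcp_rot: [-0.114, -3.139, -0.0]
ft_force: [-4.1, -0.2, 6.8]
opening: 0.0287
grip_force: 71.1
```

Request:
send_rows:
  steps:
    - [0, 0, 0, 2, -0.1, 0, 1]
    - [0, 0, 0, 3, -0.2, 0, 1]
    - [0, 0, 0, 3, -0.2, 0, 1]

```text
time: 20.7
tool_pos: [0.5044, -0.0668, 0.0263]
tcp_rot: [-0.115, -3.138, -0.0]
ft_force: [-9.4, 1.3, 9.6]
opening: 0.0293
grip_force: 71.5
```

Request:
send_rows:
  steps:
    - [0, 0, 0, 2, -0.1, 0, 1]
    - [0, 0, 0, 3, -0.2, 0, 1]
    - [0, 0, 0, 3, -0.2, 0, 1]

```text
time: 21.0
tool_pos: [0.5074, -0.0669, 0.0263]
tcp_rot: [-0.114, -3.138, -0.0]
ft_force: [-9.3, -0.4, 10.5]
opening: 0.0288
grip_force: 71.5
```

Request:
send_rows:
  steps:
    - [0, 0, 0, 0, 0, 0.4, 1]
    - [0, 0, 0, 0, 0, 0.4, 1]

```text
time: 21.2
tool_pos: [0.5074, -0.067, 0.0263]
tcp_rot: [-0.115, -3.138, -0.0]
ft_force: [-8.1, -0.3, 5.3]
opening: 0.0293
grip_force: 70.9
```

```bash
python3 st.py; python3 - <<'E'
from h import *
import pickle
s=shot('side','s8.png');pickle.dump(s,open('s8.pkl','wb'))
M=np.array([.5548,-.0705,.024]);ex=np.array([np.cos(.074),-np.sin(.074),0]);ey=np.array([-ex[1],ex[0],0])
for y in(-48,0,48): print(y,proj(s,M+ey*y*1e-3),proj(s,M+ey*y*1e-3+[0,0,.004]))
a=pickle.load(open('side0.pkl','rb'))['image'].astype(int);b=s['image'].astype(int)
g=cv2.cvtColor(s['image'],cv2.COLOR_RGB2GRAY);print(read_state()['moment'])
u,v=map(int,proj(s,M))
for r in range(v-14,v+22): print(r,' '.join('%3d'%x for x in g[r,u-20:u+26]))
print(u-20)
E
```

```text
{'q': [-0.13118, 0.01819, -0.29287, 1.26149, -0.0001, -0.05822], 'tool_pos': [0.50744, -0.06698, 0.02631], 'tcp_rot': [-0.11451, -3.13775, -0.0001], 'tau': [0.29275, -44.1178, 46.27026, -2.94436, 0.05837, 0.01559], 'ft_force': [-8.10604, -0.31318, 5.33702]}
-48 (np.float64(269.1102984252278), np.float64(188.78482605711707)) (np.float64(268.8870629946945), np.float64(187.30876827865208))
0 (np.float64(282.60251785695186), np.float64(202.1840885295535)) (np.float64(282.41459711457304), np.float64(200.7086000253424))
48 (np.float64(296.8555533825303), np.float64(216.33892532290847)) (np.float64(296.70734871791717), np.float64(214.86642546380222))
[0.11247786 1.23033358 0.04841948]
188 121  93  71  78  59  46  75 109 102  99  99  79 138 120 153 157 154 145 146 147 154 158 155 136 114 122 156 156 156 160 151 110  69  80  79  83  85  84  77  98  65  76  88  90  42  17
189  72  72  73  69  77 146 124 151 105  74 137 123 158 153 155 154 151 147 146 149 152 152 152 139 159 156 152 157 155 153 143 114  86  77  79  79  79  78  77  97  82  70  94  89  53  19
190  74  71  85 177 158 182 152 150 1
[... 5658 characters left out ...]
 211 212 212 211 214 214 211 217 212 216 213 217 219 214 197 192 162 125 101  71  76  73  84 138 205 197 180 195 231 225 221 220 218
221  37  24  11  25  96 167 188 225 218 211 208 211 210 213 213 213 213 210 214 213 208 211 217 218 226 192 193 165 147 104  26  81  84  84  84  81  91 126 116  60 112 199 231 222 220 218
222  22  21  94 165 187 229 221 207 210 206 208 213 211 212 218 214 213 213 213 214 218 214 229 196 210 143 161 180 122  45  29  73  92  81  79  88  81  70  68  73  76 116 202 230 222 222
223  98 166 191 228 218 209 208 204 212 212 210 214 212 215 212 211 213 209 213 209 226 196 212 153 176 187 181 176 145 118  56  30  68  84  86  87  79  80  83  95  68  76 141 228 222 221
262
```

```bash
cat > sc.py <<'E'
from h import *
import pickle
ex=np.array([np.cos(.074),-np.sin(.074),0]);ey=np.array([-ex[1],ex[0],0]);M=np.array([.5548,-.0705,0])
def c(d,u,v,z):
    p=atz(d,u,v,z)-M;return round(float(p@ex*1e3),1),round(float(p@ey*1e3),1)
if __name__=='__main__':
    s=pickle.load(open('s8.pkl','rb'));o=pickle.load(open('side0.pkl','rb'))
    for q in((285,195),(288.5,198.6),(292,202)): print('scribe',c(s,*q,.022))
    for q in((276.5,195.5),(281,200),(285.5,204.5)): print('edge',[c(s,*q,z) for z in(.024,.026,.028)])
    for z in(.024,): print('corners', [c(s,*q,z) for q in((276,207),(289,208))])
    # side0 profile: original plate front edge rows vs now, for lift
    for n,d in(('0',o),('8',s)):
        g=cv2.cvtColor(d['image'],cv2.COLOR_RGB2GRAY);print(n)
        for r in range(180,226,2): print(r,' '.join('%3d'%x for x in g[r,252:312:2]))
    print(np.abs(np.subtract(0,0)))
E
python3 sc.py
```

```text
scribe (-15.8, -15.4)
scribe (-15.5, -2.8)
scribe (-15.5, 9.2)
edge [(-1.0, -22.9), (0.0, -21.0), (1.0, -19.1)]
edge [(-0.9, -6.9), (0.1, -5.1), (1.1, -3.3)]
edge [(-0.8, 8.7), (0.1, 10.5), (1.1, 12.2)]
corners [(17.1, 3.0), (-0.8, 20.7)]
0
180 196 199 203 203 199 203 198 198 188 193 202 204 199 160 173 172 216 214 146 134 223 218 210 215 207 219 214 193 200 204
182 201 201 202 206 208 168 167 194 204 186 174 174 173 181 175 156 155 142 226 214 205 211 214 211 215 213 214 219 201 202
184 199 203 209 171  85  66  80 173 177 152 170 213 207 213 208 142 182 173 190 210 212 208 210 210 216 217 215 220 213 204
186 204 170  76  67  79  75 160 205 188 223 216 209 204 204 215 208 173 162 173 217 209 213 206 209 211 214 214 208 217 216
188  78  62  93  82 163 225 217 214 214 209 211 209 213 206 205 211 216 159 222 214 211 210 210 207 214 213 216 213 216 218
190  96  86 156 225 206 204 217 210 208 209 211 211 209 212 205 204 210 216 209 211 213 214 211 210 210 214 212 215 213 215
192 155 218 214 215 155 185 209 210 214 211 211 212 213 214 215 208 206 213 214 206 217 217 217 210 212 212 212 214
[... 4148 characters left out ...]
51  36  23  26 192 214 210 204 216 216 213 211 217 218 219 219 218 214 216 217
216  45  54  78  79  83  47  43  42  51  39  25  27 172 232 212 211 158 187 213 209 213 215 197 218 219 219 218 219 217 218
218  42  37  78  78  67  39  48  45  42  34 165 231 215 207 212 215 216 217 213 213 201 164 138 229 219 222 220 215 217 215
220  41  44  38  37  49  46  37  18  99 179 215 207 212 211 214 217 216 217 214 192 125  71  73 138 197 195 225 220 219 218
222  46  42  43  44  33  22  94 187 221 210 208 211 218 213 213 218 229 210 161 122  29  92  79  81  68  76 202 222 219 218
224  46  50  39  23  96 187 214 210 208 212 209 214 208 215 224 205 175 200 226 146 124  58  81  85  78  37 170 222 223 220
0
```

Side view: the scribed line is 15.6 mm in front of the reference while the edge is at about -0.4 mm, so there are about 15 mm left to push.

Request:
send_rows:
  steps:
    - [0, 0, 0, 2, -0.1, 0, 1]
    - [0, 0, 0, 4, -0.3, 0, 1]
    - [0, 0, 0, 6, -0.4, 0, 1]
    - [0, 0, 0, 8, -0.6, 0, 1]
    - [0, 0, 0, 10, -0.7, 0, 1]
    - [0, 0, 0, 12, -0.9, 0, 1]
    - [0, 0, 0, 13, -1, 0, 1]
    - [0, 0, 0, 13, -1, 0, 1]

```text
time: 22.05
tool_pos: [0.5206, -0.068, 0.0263]
tcp_rot: [-0.115, -3.138, -0.0]
ft_force: [-8.8, 0.6, 6.2]
opening: 0.0291
grip_force: 71.0
```

```bash
cat > s9.py <<'E'
from sc import *
import sys
s=shot('side');s['image']=np.mean([shot('side')['image'] for _ in range(3)],0).astype(np.uint8);pickle.dump(s,open('s9.pkl','wb'))
g=cv2.cvtColor(s['image'],cv2.COLOR_RGB2GRAY)
for r in range(186,210): print(r,' '.join('%3d'%x for x in g[r,262:304]))
# profile along stage x at several y (rectified at z=.022)
for y in (-8,-4,0,4,8):
    xs=np.arange(-24,12,1);m=np.array([[proj(s,M+ex*x*1e-3+ey*y*1e-3+[0,0,.022]) for x in xs]],np.float32)
    print(y,' '.join('%d:%d'%(x,v) for x,v in zip(xs,cv2.remap(g,m[...,0],m[...,1],cv2.INTER_LINEAR)[0])))
E
python3 st.py; python3 s9.py
```

```text
{'q': [-0.12979, 0.04917, -0.26104, 1.26228, -3e-05, -0.05684], 'tool_pos': [0.52056, -0.06795, 0.0263], 'tcp_rot': [-0.1145, -3.13781, -0.00021], 'tau': [0.24044, -45.94631, 46.17765, -2.74704, 0.02804, 0.01514], 'ft_force': [-8.83635, 0.58671, 6.21897]}
186 149 156 157 134 115  79  95 141 148 125 131 118 104 101  94  74 138 155 156 152 148 108 119 124 130  63  77  78  77  78  86 107 124 126  62  70  30  12  20  16  22  32
187 151 135 119  75  35  40  79 134 130 118 106 101  96  80 135 117 153 150 149 155 155 151 112 117 122  66  74  80  80  79  79  84 104 123  66  76  71  64  34   8  26  33
188 116  72  42  39  65 137 135 154 110  95  96  78 137 121 158 154 151 150 147 150 154 156 155 137 115  90  76  79  74  80  79  77  81 109  76  67  95  95  52  11  11  25
189  40  36  44  80 125 180 155 155 133  89 134 125 159 156 156 152 151 150 147 147 151 153 153 138 158 132  71  79  78  79  81  78  77  93  81  65  91  90  52  13  22  15
190  40 113 165 134 157 155 154 155 156 140 157 156 153 151 150 153 151 152 150 148 150 149 154 156 158 157  80  78  79  80  80  81  81  94  81  57  92  91 
[... 3880 characters left out ...]
5:164 -14:164 -13:164 -12:163 -11:161 -10:160 -9:162 -8:163 -7:161 -6:153 -5:134 -4:106 -3:103 -2:152 -1:196 0:219 1:222 2:219 3:218 4:218 5:217 6:216 7:215 8:215 9:216 10:217 11:219
4 -24:114 -23:138 -22:160 -21:167 -20:167 -19:165 -18:164 -17:163 -16:163 -15:162 -14:160 -13:161 -12:162 -11:163 -10:163 -9:164 -8:167 -7:167 -6:158 -5:143 -4:118 -3:117 -2:149 -1:192 0:219 1:219 2:219 3:217 4:216 5:215 6:215 7:215 8:214 9:213 10:215 11:216
8 -24:143 -23:171 -22:171 -21:170 -20:169 -19:169 -18:167 -17:165 -16:166 -15:166 -14:166 -13:165 -12:164 -11:164 -10:164 -9:164 -8:165 -7:166 -6:157 -5:138 -4:117 -3:119 -2:146 -1:190 0:218 1:217 2:215 3:213 4:213 5:213 6:212 7:213 8:213 9:212 10:213 11:214
```

Request:
send_rows:
  steps:
    - [0, 0, 0, 1.5, -0.1, 0, 1]
    - [0, 0, 0, 2.6, -0.2, 0, 1]
    - [0, 0, 0, 2.6, -0.2, 0, 1]
    - [0, 0, 0, 2.6, -0.2, 0, 1]
    - [0, 0, 0, 2.6, -0.2, 0, 1]

```text
time: 22.75
tool_pos: [0.5231, -0.0682, 0.0263]
tcp_rot: [-0.114, -3.138, -0.0]
ft_force: [-7.3, 0.7, 5.9]
opening: 0.0288
grip_force: 71.0
```

```bash
python3 st.py; python3 s9.py | tail -5; python3 - <<'E'
from h import *
import pickle
a=cv2.cvtColor(pickle.load(open('top5.pkl','rb'))['image'],cv2.COLOR_RGB2GRAY).astype(int)
g=cv2.cvtColor(shot('top')['image'],cv2.COLOR_RGB2GRAY).astype(int)
for v in range(246,264): print(v,' '.join('%3d'%x for x in a[v,379:394]),'|',' '.join('%3d'%x for x in g[v,379:394]))
E
```

```text
{'q': [-0.12953, 0.05519, -0.25484, 1.26244, -6e-05, -0.05662], 'tool_pos': [0.52311, -0.06816, 0.02626], 'tcp_rot': [-0.11443, -3.13784, -0.00016], 'tau': [0.25831, -46.48368, 46.16875, -2.74071, 0.03744, 0.01304], 'ft_force': [-7.31149, 0.74728, 5.88741]}
-8 -24:81 -23:85 -22:97 -21:111 -20:120 -19:118 -18:116 -17:121 -16:133 -15:146 -14:153 -13:161 -12:168 -11:170 -10:164 -9:160 -8:163 -7:168 -6:166 -5:162 -4:168 -3:188 -2:206 -1:215 0:218 1:219 2:216 3:215 4:214 5:214 6:214 7:214 8:214 9:214 10:214 11:217
-4 -24:80 -23:88 -22:100 -21:110 -20:114 -19:117 -18:124 -17:132 -16:140 -15:146 -14:157 -13:161 -12:161 -11:160 -10:160 -9:161 -8:162 -7:161 -6:159 -5:161 -4:170 -3:186 -2:203 -1:215 0:218 1:218 2:217 3:217 4:217 5:216 6:216 7:215 8:215 9:216 10:217 11:219
0 -24:77 -23:86 -22:99 -21:113 -20:124 -19:130 -18:136 -17:143 -16:157 -15:165 -14:165 -13:164 -12:163 -11:163 -10:164 -9:163 -8:162 -7:160 -6:158 -5:158 -4:165 -3:178 -2:199 -1:212 0:217 1:217 2:216 3:216 4:216 5:216 6:215 7:215 8:216 9:216 10:217 11:218
4 -24:86 -23:96 -22:123 -21:143 -20:154 -19:163 -18:168 -17:167 -16:166
[... 2012 characters left out ...]
 140 152 | 136 138 177 169 169 169 169 172 166 168 166 169 168 161 162
259 129 166 124 172 140 143 134 123 167 124 165 121 163 120 167 | 118 139 182 172 173 171 172 174 169 169 169 170 171 174 176
260 152 169 128 169 123 172 132 126 167 122 166 124 167 123 170 | 113 138 182 175 176 172 174 174 171 170 172 171 174 176 177
261 155 177 154 168 130 168 100 125 168 130 169 125 168 125 170 | 111 119 137 179 178 179 175 176 172 174 174 172 172 177 175
262 183 181 183 181 181 168 104 127 183 180 172 153 174 151 171 | 108 118 138 181 177 183 177 180 174 174 175 177 175 176 181
263 179 179 182 179 182 167 109 150 182 179 180 181 181 181 181 | 106 119 138 182 180 182 181 183 178 177 179 176 177 179 179
```

```bash
python3 - <<'E'
from h import *
d=shot('wrist');d['image']=np.mean([shot('wrist')['image'] for _ in range(3)],0).astype(np.uint8)
g=cv2.cvtColor(d['image'],cv2.COLOR_RGB2GRAY)
b=np.array([518.66,-125.0,0])*1e-3;ex=np.array([np.cos(.0729),-np.sin(.0729),0]);ey=np.array([-ex[1],ex[0],0])
print(proj(d,b+[0,0,.008],True))
ys=np.arange(-8,8.1,.5)
print('y',' '.join('%4.1f'%y for y in ys[::2]))
for x in(-20,-14,-10,-6,-3,-1,1,2,3,4,5,6,7,8,10,12):
    z=.008 if x<1 else .010
    m=np.array([[proj(d,b+ex*x*1e-3+ey*y*1e-3+[0,0,z],True) for y in ys]],np.float32)
    print('%3d'%x,' '.join('%3d'%v for v in cv2.remap(g,m[...,0],m[...,1],cv2.INTER_LINEAR)[0]))
E
```

```text
(np.float64(194.421723393446), np.float64(287.6885039798279))
y -8.0 -7.0 -6.0 -5.0 -4.0 -3.0 -2.0 -1.0  0.0  1.0  2.0  3.0  4.0  5.0  6.0  7.0  8.0
-20 148 148 149 148 148 148 148 148 148 149 149 149 149 149 151 149 116  45   7  11  43 153 154 149 149 149 150 150 149 149 149 149 149
-14 154 155 154 153 154 154 154 155 154 153 154 155 155 155 157 153 114  47   7   6  67 157 161 155 154 155 155 155 155 155 156 155 155
-10 141 158 157 157 156 157 157 140 108 109 147 158 156 157 160 157 115  48   4  16  78 147 162 158 157 160 157 131  92 106 142 160 158
 -6 138 161 154 154 154 156 155 119  50  46 130 160 155 154 156 161 126  29   8   9  69 137 162 155 156 157 160 140   0  89 165 159 155
 -3 125 162 154 152 153 155 159 144   2  62 139 157 153 152 156 153 109  26   6  12  72 141 158 152 152 155 156  92  31  65 136 158 153
 -1 155 164 158 158 158 160 163  99  30  56 132 164 159 158 159 165 134   1   5  12  84 173 162 158 158 161 164  88   3  51 173 163 160
  1 157 156 157 157 157 157 156 157 157 158 157 158 159 159 157 156 145 118 109 117 109 104 125 116 116 115 116 117 116 117 117 119 119
[... 524 characters left out ...]
 115 116 115 116 116
  6 151 151 150 153 154 156 130 110 112 113 113 112 113 114 115 101  92  94  92  74  73  98 113 114 113 112 112 114 114 114 113 113 113
  7 158 149 131 120 122 123 118 113 114 115 114 115 114 114 117  98  91  94  91  70  79 104 115 116 115 115 115 116 114 114 114 114 114
  8 112 112 113 113 113 112 113 114 114 114 116 116 115 115 116  98  91  98  93  70  86 112 121 119 116 114 115 114 116 117 115 115 116
 10 114 114 114 115 115 114 117 115 116 110  92  72  67  70  70  68  67  68  70  70  66  54  47  73 107 118 115 115 115 116 115 115 116
 12 118 118 117 118 119 119 118 118 118 110  96  93  94  94  94  90  88  92  93  92  88  67  46  80 117 121 118 118 118 118 119 118 119
```

```bash
python3 -c "
from station import robot
print(robot.close_job())"
```

```text
the job is handed in; nothing more can be done
None
```

I set the knob so the pointer is on the mark (within about 0.3 mm by camera) and let it go. I then pushed the wedge under the middle of the plate's front edge until its scribed line was at the edge by calculation (the plate hides the line there), about 4 mm of lift. The arm was still gripping the wedge when I handed in, at about 23 s; I did not see the judged result.

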